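# Put the cleaning tablet away and lock the jar's push-and-turn cap

### The job

Drop the loose cleaning tablet into the amber jar, then close the jar child-safe with its grey cap: set the cap on the neck, feel for the position where its lugs drop through the gaps, press it down against its spring, twist it clockwise to the stop and let it spring back up so that it is locked. Leave the mug, the salt shaker and the tea glass behind it where they are.

Things in the scene. Friction and masses are not known exactly. Their poses are not given: they have to be found in the camera images.
- jar_mouth (a point): Centre of the rim of a round amber jar, 72 mm across, rim 100 mm above the worktop, fixed upright by a rubber suction foot; z up. A white collar is its neck: bore 36 mm across, outside 42 mm, tapered to 39 mm at the rim; below 25 mm under the rim is the jar's shoulder. Tablets fill the jar to 35 mm above the worktop. The collar sits at any angle about the vertical: this frame does not tell where its gaps are.
- jar_ledges (a point): Point on the jar's axis level with the ledges' tops, 6 mm below the rim (its angle means nothing). 4 ledges stand out of the collar to 52 mm across, 5 mm thick, each 46 degrees long, with 4 gaps of 44 degrees between. Under each ledge is a notch 28 degrees wide, 2.5 mm deep, centred 45 degrees clockwise (from above) of the gap's centre; just past it a stop reaches 8.5 mm below the ledge.
- cap_center (a point): Centre of the loose grey cap, 27 mm high, standing mouth down on the worktop; z up through its roof. Four flat grip faces, 25 mm wide, face its +x, -x, +y, -y and are 66 mm apart in pairs; elsewhere it is 62 mm across. Inside, behind each flat at the bottom edge, is a lug 8.3 mm wide (19 degrees), 4 mm high, reaching in to 46 mm across. 60 g.
- cap_bottom (a point): Centre of the cap's open bottom edge. On the neck at a wrong angle the lugs rest on the ledges, this point 6 mm below the rim. Within 12 degrees of a gap's centre they drop through, freely to 9 mm. Pressed on to 15.5 to 18 mm, the cap turns clockwise (from above) 37 to 62 degrees to the stop, as the lugs lay in the gap. Let go there it springs up, locked, to 12.5 mm below the rim.
- cap_spring (a point): Centre of the underside of the sprung plate inside the cap, 40 mm across, 9 mm above the cap's bottom edge when free. It meets the jar's rim and can be pushed 10.5 mm up into the cap: 2 N at first, 1.5 N more for each mm, so about 12 N with the cap pressed 15.5 mm below the rim and 7 N when locked.
- tablet_center (a point): Centre of the loose white cleaning tablet, a round disc 26 mm across and 13 mm high lying flat on the worktop; 12 g.
- mug: Green mug with a handle, about 86 mm across without it, 96 mm high; origin under its centre. Leave it alone.
- salt_shaker: Salt shaker, 44 mm across and 90 mm high; origin under its centre. Leave it alone.
- tea_glass: Clear tea glass, 77 mm across and 89 mm high; origin under its centre. Leave it alone.
There are look-alikes about, which are no part of the job. Leave any red look-alike of the part that bears cap_center alone.

How it is judged (in metres and radians):
On the way, in this order (a step that is already met when the one before it is completed fails the run):
1. the tablet is in the jar (horizontal distance between tablet_center and jar_mouth below 0.032 m and z of tablet_center in the frame of jar_mouth below -0.035 m), for 0.2 s.
2. the cap is on the neck with its lugs through the gaps (horizontal distance between cap_center and jar_mouth below 0.004 m and z of cap_center in the frame of jar_mouth below 0.0058 m and angle between cap_center's own z axis and vertical below 0.1 rad), for 0.1 s.
At the end, for the whole second after the job is handed in: The tablet lies in the jar; the cap is released, level (0.06 rad) and within 4 mm of the neck's centre, lugs sprung up in the notches: its centre -0.3 to +2.5 mm above the rim (not turned home: -1.5; not caught: +4.5 or more). Mug, salt shaker and tea glass moved under 20 mm (all of step 1 and z of cap_center in the frame of jar_mouth between -0.0003 and 0.0025 m and horizontal distance between cap_center and jar_mouth below 0.004 m and angle between cap_center's own z axis and vertical below 0.06 rad and distance of each of mug, salt_shaker, tea_glass from where it was at the start of the episode below 0.02 m); the robot touches nothing.
It fails at once if the mug, the salt shaker or the tea glass is pushed away or knocked over (distance of any of mug, salt_shaker, tea_glass from where it was at the start of the episode above 0.03 m or angle between any of mug, salt_shaker, tea_glass's own z axis and vertical above 0.5 rad).
It also fails if it takes over 67 s, if anything falls off the work surface, if the arm or the gripper's body presses on something with over 40 N, if the wrist force passes 120 N, or if a joint passes its speed limit or range.

### The arm

A 6-joint arm with a two-finger parallel gripper is mounted at the origin on a cart in front of the work surface, level with it; the furniture and walls round the work are solid. World frame = base frame: x ahead of the robot, y to its left, z up, the work surface at z = 0. Lengths are in m, angles in degrees, forces in N, time in s.
With the tool pointing down it reaches from about 0.3 to 0.775 m from the base axis. Payload 14.6 kg.
Tool frame: the origin (TCP) lies at the very end of the fingers, on their centre line; the grasp point (between the pads) lies 19 mm behind it; x points along the fingers, y is the direction in which the jaws open and shut, and the axes are right-handed (so a half turn about x gives the same grasp; the last joint's range is limited). The gripper opens to 85 mm and grips with 20 to 120 N. Pads are 22 mm wide; open, the fingers measure 114 mm over their backs; the gripper's body (76 mm by 85 mm) begins 54 mm behind the grasp point. The pads swing forward as they close: fully open they stand 13 mm farther back than shut.
Start: joints at [-69.591, 17.183, 87.147, -0, 75.671, -3.816], TCP at [0.226, -0.502, 0.201] pointing down, gripper open.
Joint ranges: [-173.82, 173.82], [-45.26, 126.66], [13.44, 144.39], [-59.66, 239.66], [0, 175.72], [-146.38, 146.38]. Speed limits (degrees/s): [127.2, 127.2, 147.25, 180, 180, 180].

### API

Orientations are given as [roll, pitch, yaw] about the fixed x, y, z axes, in that order (R = Rz(yaw) Ry(pitch) Rx(roll)).
In Python, from plant import robot, optics gives the robot as it stands.
- The arm moves only by the tool send_rows, never from a script. Its argument "increments" is a list of rows, each a list of 3 entries, a list of its own where there are three numbers: the shift along the tool's x, y, z in cm, then the turn, a rotation vector about the tool's x, y, z in rad, then the opening, from 0 (shut) to 1 (fully open). In form: [[[tx, ty, tz], [wx, wy, wz], hand], ...]. A call has 1 to 5 rows; each row shifts and turns the commanded pose from where the row before left it, along the tool's axes as they then stand; what a row does not reach is not made up. A row lasts 1/10 s, in which the tool goes at most 50 mm and 8.59 degrees, less where a joint would pass 70% of its speed; a pose out of reach is approached as far as the arm can. A call with a gripper value outside its range is refused whole. The fingers move at their own pace and stop on an object; the grip force is fixed at half the most. Time passes only in rows, so rows that do not move let the fingers close. It gives the time, the measured TCP pose, the force and the opening at its end, in the units of the state.
- robot.sense(): the state, without advancing time (a new reading comes with each control period).
- optics.get_image(name): name is "scene" or "top"; returns a dict with "image" (384x512x3 uint8, blue, green, red), "range_z" (384x512 float32, m along the optical axis (not along the pixel's ray), 0 where there is no reading), "vfov" (degrees; the focal length in pixels is half the picture's height over the tangent of half this angle, whatever the lens; pixels are square), "cx", "cy" (the principal point, pixels), "extrinsics" (4x4, takes a point from world to camera coordinates). Camera axes: x right, y up, looking along -z (the intrinsics and any distortion apply to the point x, -y, -z); pixel columns grow to the right and rows downward; lengths in m; the calibration is good to about 2 mm. A picture is of the moment at which its call begins.
- robot.close_job(): hands the job in, once; it reports no verdict.
The state is a dict: "t": time; "q": joint angles; "joint_vel": joint speeds; "joint_torque": joint torques, N m; "tool_pos": TCP position; "tool_rot": TCP orientation; "ft_force": force on the tool from outside, world axes, zero at the start; "wrist_torque": the same for the moment, N m; "opening": opening from 0.0 (shut) to 1.0 (fully open).
Only numpy, scipy, OpenCV 4.12 (cv2) and the standard library are available. Lean on these libraries where they do the work, as an engineer would, in place of code of your own. Each camera call takes 0.05 s, during which the arm holds its last target.

## Working session

There is one attempt and no reset: what is moved stays moved. The work goes in short steps, Python scripts to look and compute and a tool call to move; the robot and the scene stay as the last step left them, time stands still between calls to the robot, and variables do not carry over. Pictures are saved under pics/ and viewed, and the job is handed in when it is done.

Besides the shell and the picture viewer there is one more tool, called after "Emit:" as name(argument=value, ...), one argument or row to a line, values as JSON. send_rows: Moves the arm, as the interface text tells. Its arguments: {"type":"object","properties":{"increments":{"type":"array","items":{"type":"array"}}},"required":["increments"]}

```bash
ls; mkdir -p pics; cat > h.py <<'E'
import numpy as np,cv2
from plant import robot,optics
def shot(n,tag):
    d=optics.get_image(n); np.savez(f'{tag}.npz',**d); cv2.imwrite(f'pics/{tag}.png',d['image']); return d
def load(tag): return dict(np.load(f'{tag}.npz'))
def f(d): return d['image'].shape[0]/2/np.tan(np.radians(float(d['vfov'])/2))
def ray(d,u,v):
    F=f(d);E=d['extrinsics'];r=np.array([(u-d['cx'])/F,-(v-d['cy'])/F,-1.0])
    R=E[:3,:3];return -R.T@E[:3,3],R.T@r
def px(d,u,v,z=None):
    c,r=ray(d,u,v)
    if z is None: return c+r*d['range_z'][int(v),int(u)]
    return c+r*(z-c[2])/r[2]
def proj(d,p):
    E=d['extrinsics'];q=E[:3,:3]@np.array(p)+E[:3,3];F=f(d)
    return d['cx']+F*q[0]/-q[2],d['cy']-F*q[1]/-q[2]
E
python3 - <<'E'
from h import *
for n in('scene','top'):
    d=shot(n,n+'0');print(n,d.keys(),d['vfov'],d['cx'],d['cy'],d['extrinsics'].round(3).tolist())
s=robot.sense();print(s)
E
```

```text
pics
scene dict_keys(['image', 'range_z', 'vfov', 'cx', 'cy', 'extrinsics']) 44.643642667734625 263.353138818539 200.87460938201943 [[-0.43, -0.903, 0.019, 0.242], [0.531, -0.236, 0.814, -0.339], [-0.73, 0.36, 0.581, -1.085], [0.0, 0.0, 0.0, 1.0]]
top dict_keys(['image', 'range_z', 'vfov', 'cx', 'cy', 'extrinsics']) 53.960117642793044 254.13747731144895 191.3829851505581 [[-0.12, -0.993, 0.003, 0.059], [0.972, -0.117, 0.202, -0.541], [-0.2, 0.027, 0.979, -0.949], [0.0, 0.0, 0.0, 1.0]]
{'t': 0.1, 'q': array([-6.95910065e+01,  1.72136349e+01,  8.71775885e+01,  1.13918385e-03,
        7.56693125e+01, -3.81543156e+00]), 'joint_vel': array([ 0.07584696, -0.13594923, -0.18122904, -0.07367827,  0.06795877,
        0.05400705]), 'joint_torque': array([ 1.88902406e-03, -5.44377565e+01, -3.62372303e+01, -3.14416832e-05,
        3.02988337e-03, -3.39412134e-05]), 'tool_pos': array([ 0.22559302, -0.5013393 ,  0.20016043]), 'tool_rot': array([-94.85969259,  89.93945399, 109.36444994]), 'ft_force': array([ 0.28493934, -0.40990486, -0.52486712]), 'wrist_torque': array([0.00370476, 0.03067036, 0.01632751]), 'opening': 1.0007764622521687}
```

View pics/scene0.png

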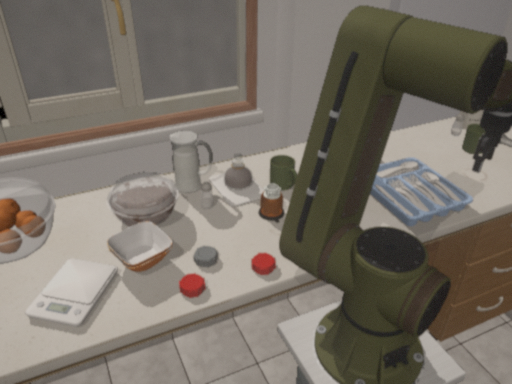

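View pics/top0.png

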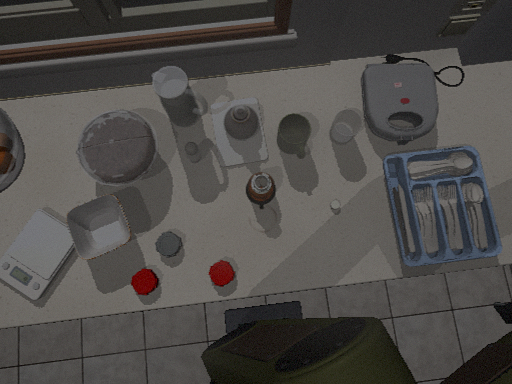

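```bash
python3 - <<'E'
from h import *
d=load('top0');im=d['image'].copy()
c=cv2.resize(im[150:300,120:360],None,fx=3.33,fy=3.33,interpolation=cv2.INTER_CUBIC)
c=cv2.convertScaleAbs(c,alpha=1.6,beta=10)
cv2.imwrite('pics/c1.png',c)
c=cv2.resize(im[160:250,230:360],None,fx=6,fy=6,interpolation=cv2.INTER_CUBIC)
c=cv2.convertScaleAbs(c,alpha=1.6,beta=10)
cv2.imwrite('pics/c2.png',c)
for n,pts in (('top0',[(169,243),(145,281),(222,273),(335,207),(262,222),(261,184),(300,240),(20,310),(150,220),(440,280),(340,150),(100,200),(200,60),(345,130),(293,130),(193,150)]),('scene0',[(206,256),(263,263),(192,285),(271,192),(150,310),(230,250),(110,340)])):
  d=load(n)
  for p in pts: print(n,p,px(d,*p).round(4))
E
```

```text
top0 (169, 243) [0.4374 0.2348 0.0292]
top0 (145, 281) [0.3468 0.305  0.0261]
top0 (222, 273) [0.343  0.1036 0.0232]
top0 (335, 207) [ 0.4825 -0.2229  0.0123]
top0 (262, 222) [ 0.4666 -0.0184  0.002 ]
top0 (261, 184) [ 0.566  -0.0273  0.0363]
top0 (300, 240) [ 0.4051 -0.1154  0.0024]
top0 (20, 310) [0.3122 0.6426 0.0022]
top0 (150, 220) [5.094e-01 2.884e-01 1.000e-04]
top0 (440, 280) [ 0.1796 -0.8899 -0.8743]
top0 (340, 150) [ 0.6469 -0.2677 -0.0017]
top0 (100, 200) [0.5675 0.3984 0.0645]
top0 (200, 60) [0.9198 0.0988 0.0951]
top0 (345, 130) [ 0.6997 -0.2874  0.0145]
top0 (293, 130) [ 0.7192 -0.1399  0.0097]
top0 (193, 150) [0.6669 0.1415 0.0881]
scene0 (206, 256) [0.4201 0.2436 0.027 ]
scene0 (263, 263) [0.3276 0.1137 0.0295]
scene0 (192, 285) [0.3327 0.3131 0.0253]
scene0 (271, 192) [ 0.5388 -0.0125  0.0951]
scene0 (150, 310) [ 0.3211  0.4285 -0.0028]
scene0 (230, 250) [0.4416 0.1642 0.0027]
scene0 (110, 340) [ 0.2709  0.5358 -0.0036]
```

View pics/c1.png

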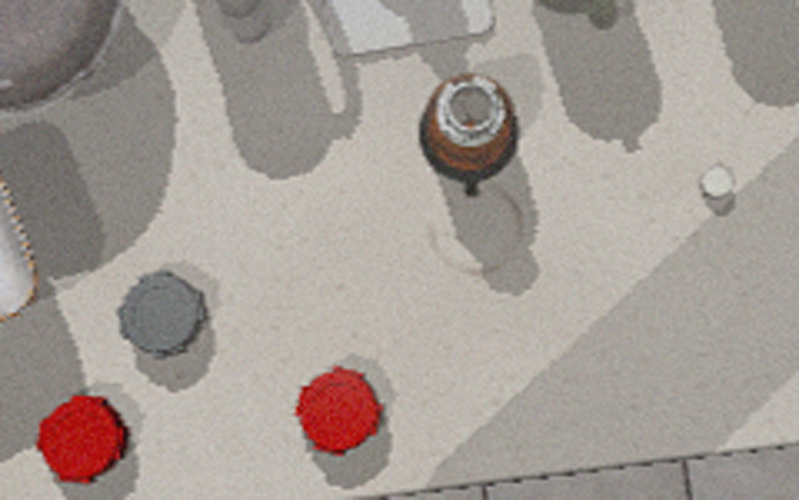

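View pics/c2.png

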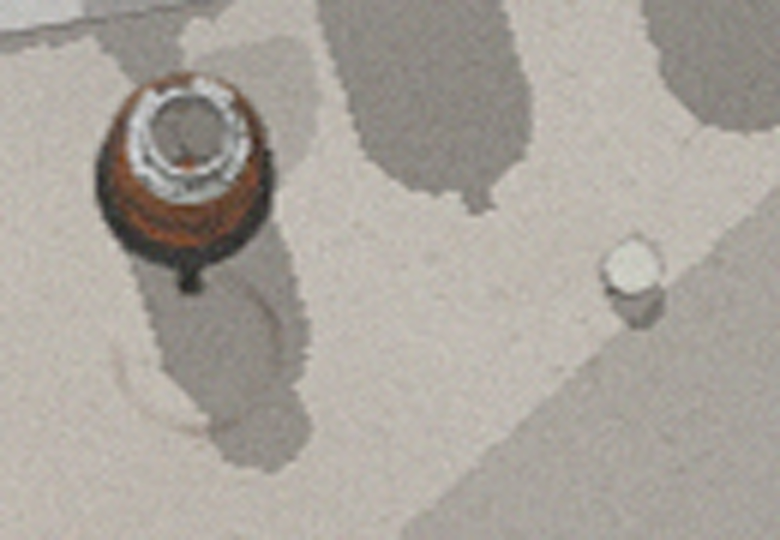

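```bash
python3 - <<'E'
from h import *
d=load('top0');im=d['image'];g=cv2.GaussianBlur(cv2.cvtColor(im,cv2.COLOR_BGR2GRAY),(3,3),0).astype(float)
# straightness of front edge: depth jump
Z=d['range_z']
for n,us in (('top0',range(5,215,15)),('scene0',range(40,280,20))):
  d=load(n);P=np.zeros((384,512,3));F=f(d)
  uu,vv=np.meshgrid(np.arange(512),np.arange(384));R=d['extrinsics'][:3,:3];t=d['extrinsics'][:3,3]
  r=np.stack([(uu-d['cx'])/F,-(vv-d['cy'])/F,-np.ones_like(uu,float)],-1)*d['range_z'][...,None]
  P=(r-t)@R
  pts=[]
  for u in us:
    ok=np.where((P[:,u,2]>-0.02)&(P[:,u,0]<0.45))[0]
    if len(ok): pts.append((u,ok.max(),P[ok.max(),u,0]))
  pts=np.array(pts);c=np.polyfit(pts[:,0],pts[:,1],1);print(n,(pts[:,1]-np.polyval(c,pts[:,0])).round(1),pts[:,2].round(3))
  m=(abs(P[...,2])<0.012)
  for x0 in (0.3,0.5,0.7):
   for y0 in (-.8,-.5,-.25,0,.25,.5,.75):
    k=m&(abs(P[...,0]-x0)<.07)&(abs(P[...,1]-y0)<.07)
    if k.sum()>100: print(n,x0,y0,np.median(P[...,2][k]).round(4))
E
```

```text
top0 [ -5.7  -7.1  25.5  -9.9  22.7 -12.7  -9.1 -14.5 -15.9 -17.3  44.3  17.9
   4.5 -22.9] [0.271 0.272 0.343 0.272 0.343 0.273 0.343 0.271 0.271 0.271 0.343 0.343
 0.343 0.273]
top0 0.3 -0.5 0.0006
top0 0.3 -0.25 0.0006
top0 0.3 0 0.0007
top0 0.3 0.25 0.0008
top0 0.3 0.5 0.0009
top0 0.3 0.75 0.0006
top0 0.5 -0.8 0.0
top0 0.5 -0.5 0.006
top0 0.5 -0.25 0.0007
top0 0.5 0 0.001
top0 0.5 0.25 0.0009
top0 0.5 0.5 0.0013
top0 0.5 0.75 0.0012
top0 0.7 -0.8 0.0007
top0 0.7 -0.5 0.0006
top0 0.7 -0.25 0.0012
top0 0.7 0 0.0072
top0 0.7 0.25 0.0012
top0 0.7 0.5 0.0014
scene0 [  9.3   6.4   2.5   0.6  -2.2  -3.1  -7.   -9.9 -12.8 -14.7 -17.6  48.5] [ 0.266  0.268  0.269  0.269  0.268  0.265  0.268  0.27   0.268  0.267
  0.268 -0.508]
scene0 0.3 -0.8 0.0028
scene0 0.3 -0.5 0.0022
scene0 0.3 0 0.0018
scene0 0.3 0.25 0.0019
scene0 0.3 0.5 0.0018
scene0 0.3 0.75 0.0016
scene0 0.5 -0.8 0.0031
scene0 0.5 0 0.0028
scene0 0.5 0.25 0.0024
scene0 0.5 0.5 0.0023
scene0 0.5 0.75 0.0021
scene0 0.7 -0.8 0.0036
scene0 0.7 0 0.0089
scene0 0.7 0.25 0.0024
scene0 0.7 0.5 0.0024
scene0 0.7 0.75 0.0021
```

```bash
cat >> h.py <<'E'
def cloud(d):
    F=f(d);uu,vv=np.meshgrid(np.arange(512),np.arange(384));R=d['extrinsics'][:3,:3];t=d['extrinsics'][:3,3]
    r=np.stack([(uu-d['cx'])/F,-(vv-d['cy'])/F,-np.ones_like(uu,float)],-1)*d['range_z'][...,None]
    return (r-t)@R
E
python3 - <<'E'
from h import *
for n in ('top0','scene0'):
  d=load(n);P=cloud(d);z=P[...,2]-(0.0008 if n=='top0' else 0.0025)
  for nm,c,rad,lo,hi in (('cap',(.43,.238),.055,.021,.033),('tab',(.484,-.223),.03,.008,.02),('jar',(.555,-.022),.06,.090,.11),('ledge',(.555,-.022),.06,.084,.098),('mug',(.7,-.14),.09,.08,.105),('salt',(.66,.14),.06,.075,.1),('glass',(.7,-.28),.08,.07,.1),('redA',(.335,.309),.055,.021,.033),('redB',(.335,.108),.055,.021,.033)):
    k=(np.hypot(P[...,0]-c[0],P[...,1]-c[1])<rad)&(z>lo)&(z<hi)
    if k.sum()<5: print(n,nm,k.sum());continue
    q=P[k];(cx,cy),r=cv2.minEnclosingCircle(q[:,:2].astype(np.float32))
    print(n,nm,k.sum(),'mean',q.mean(0).round(4),'circ',round(cx,4),round(cy,4),round(r,4),'zmax',np.percentile(q[:,2],95).round(4))
  im=d['image'].copy()
  x,y=(150,225) if n=='top0' else (185,238)
  c=cv2.resize(im[y:y+40,x:x+45],None,fx=14,fy=14,interpolation=cv2.INTER_CUBIC);cv2.imwrite(f'pics/cap_{n}.png',cv2.convertScaleAbs(c,alpha=1.7,beta=10))
  x,y=(240,165) if n=='top0' else (252,175)
  c=cv2.resize(im[y:y+50,x:x+45],None,fx=12,fy=12,interpolation=cv2.INTER_CUBIC);cv2.imwrite(f'pics/jar_{n}.png',cv2.convertScaleAbs(c,alpha=1.5,beta=10))
ims=[cv2.resize(cv2.imread(f'pics/{a}.png'),(400,300)) for a in('cap_top0','cap_scene0','jar_top0','jar_scene0')]
cv2.imwrite('pics/m.png',np.vstack([np.hstack(ims[:2]),np.hstack(ims[2:])]))
E
```

```text
top0 cap 466 mean [0.436  0.2381 0.0267] circ 0.4359 0.2384 0.0345 zmax 0.0301
top0 tab 67 mean [ 0.4899 -0.224   0.0134] circ 0.4897 -0.2247 0.0131 zmax 0.0162
top0 jar 134 mean [ 0.5562 -0.0261  0.0971] circ 0.558 -0.0264 0.0264 zmax 0.1026
top0 ledge 96 mean [ 0.5565 -0.0264  0.0938] circ 0.558 -0.0264 0.0264 zmax 0.0981
top0 mug 292 mean [ 0.6819 -0.1343  0.0911] circ 0.6779 -0.1298 0.056 zmax 0.0976
top0 salt 131 mean [0.6746 0.1465 0.0854] circ 0.677 0.1471 0.0176 zmax 0.091
top0 glass 232 mean [ 0.6978 -0.2783  0.0828] circ 0.6943 -0.2765 0.0391 zmax 0.0915
top0 redA 494 mean [0.3458 0.3079 0.0266] circ 0.3456 0.3085 0.0342 zmax 0.0299
top0 redB 476 mean [0.3432 0.1049 0.0265] circ 0.3434 0.1046 0.0342 zmax 0.0299
scene0 cap 294 mean [0.4315 0.2414 0.0279] circ 0.4327 0.2406 0.0347 zmax 0.031
scene0 tab 0
scene0 jar 97 mean [ 0.5533 -0.0224  0.0983] circ 0.5549 -0.0238 0.0256 zmax 0.1038
scene0 ledge 103 mean [ 0.5536 -0.0233  0.0937] circ 0.5536 -0.0227 0.0264 zmax 0.0994
scene0 mug 239 mean [ 0.6829 -0.1302  0.0912] circ 0.6759 -0.1397 0.0615 zmax 0.0986
scene0 salt 68 mean [0.6688 0.1505 0.086 ] circ 0.6715 0.1493 0.0181 zmax 0.0918
scene0 glass 0
scene0 redA 369 mean [0.341  0.3107 0.0277] circ 0.3437 0.3113 0.0352 zmax 0.0311
scene0 redB 314 mean [0.339  0.108  0.0277] circ 0.3413 0.1073 0.0349 zmax 0.0312
```

View pics/m.png

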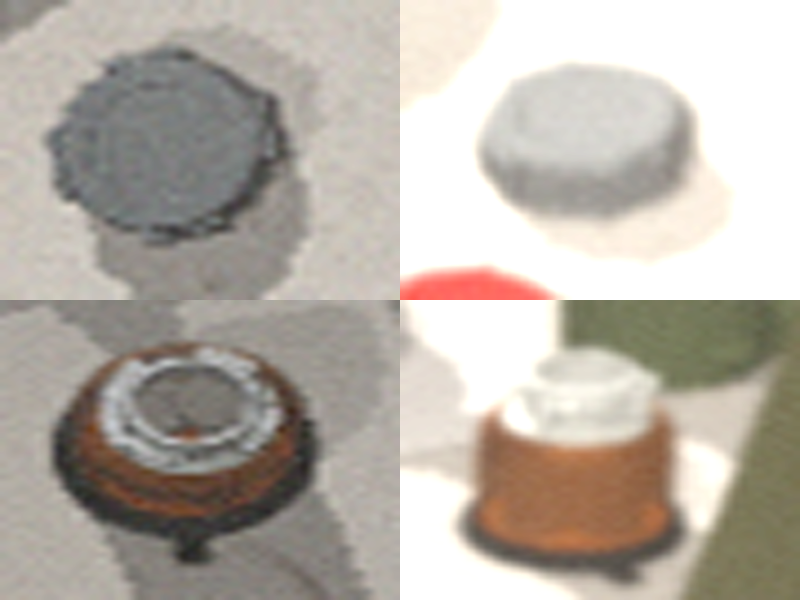

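```bash
cat > fit.py <<'E'
from h import *
from scipy.optimize import minimize
def outline(th):
    a=np.radians(np.arange(0,360,1.5));o=[]
    for t in a:
        w=(t-th+np.pi/4)%(np.pi/2)-np.pi/4
        r=.033/np.cos(w) if abs(.033*np.tan(w))<=.0125 else .031
        o.append((r*np.cos(t),r*np.sin(t)))
    return np.array(o)
S=8
def render(d,x,y,th,box,z0,z1):
    x0,y0,w,h=box;m=np.zeros((h*S,w*S),np.uint8);o=outline(th)
    for z in np.linspace(z0,z1,8):
        p=[proj(d,(x+a,y+b,z)) for a,b in o]
        p=((np.array(p)-[x0-.5,y0-.5])*S).astype(np.int32);cv2.fillPoly(m,[p],255)
    return cv2.resize(m,(w,h),interpolation=cv2.INTER_AREA)/255.
E
python3 - <<'E'
from fit import *
best={}
for n,box,zo,c in (('top0',(145,220,50,48),.0008,(.436,.238)),('scene0',(180,235,55,45),.0025,(.4325,.2405))):
  d=load(n);P=cloud(d);x0,y0,w,h=box
  m=(P[...,2]-zo>.006)[y0:y0+h,x0:x0+w]
  nl,lab,st,_=cv2.connectedComponentsWithStats(m.astype(np.uint8));k=1+np.argmax(st[1:,4]);m=(lab==k).astype(float)
  cost=lambda p:np.abs(render(d,p[0],p[1],p[2],box,zo,.027+zo)-m).sum()
  res=[]
  p=np.array(c)
  r=minimize(lambda q:cost((*q,0.)),p,method='Nelder-Mead',options=dict(initial_simplex=[p,p+[.003,0],p+[0,.003]],maxiter=40));p=r.x
  for th in range(0,90,5):
    t=np.radians(th);r=minimize(lambda q:cost((*q,t)),p,method='Nelder-Mead',options=dict(initial_simplex=[p,p+[.001,0],p+[0,.001]],maxiter=25));res.append((round(r.fun,1),th,r.x.round(4).tolist()))
  print(n,m.sum(),[(a,b) for a,b,_ in res]);print(sorted(res)[:3])
# jar collar profile
for n,c in (('top0',(.558,-.0264)),('scene0',(.5545,-.0235))):
  d=load(n);im=cv2.GaussianBlur(d['image'],(3,3),0).astype(np.float32)
  prof=[]
  for a in range(0,360,6):
    v=[]
    for r in (.0235,.025):
      u,w=proj(d,(c[0]+r*np.cos(np.radians(a)),c[1]+r*np.sin(np.radians(a)),.0945))
      b=cv2.getRectSubPix(im,(1,1),(float(u),float(w)))[0,0];v.append(b[0]/b[2])
    prof.append(np.mean(v))
  prof=np.array(prof);print(n,(prof*100).astype(int).tolist())
  f4=(prof*np.exp(-4j*np.radians(np.arange(0,360,6)))).sum();print('ledge centre ang mod90',np.degrees(-np.angle(f4))/4%90 if 0 else np.degrees(np.angle(f4))/-4%90,abs(f4)/prof.sum())
E
```

```text
top0 506.0 [(np.float64(41.5), 0), (np.float64(32.7), 5), (np.float64(33.8), 10), (np.float64(44.0), 15), (np.float64(53.2), 20), (np.float64(57.0), 25), (np.float64(58.7), 30), (np.float64(65.1), 35), (np.float64(65.9), 40), (np.float64(68.3), 45), (np.float64(73.0), 50), (np.float64(71.3), 55), (np.float64(61.3), 60), (np.float64(60.9), 65), (np.float64(60.8), 70), (np.float64(55.5), 75), (np.float64(52.5), 80), (np.float64(48.1), 85)]
[(np.float64(32.7), 5, [0.436, 0.2385]), (np.float64(33.8), 10, [0.436, 0.2388]), (np.float64(41.5), 0, [0.4361, 0.2385])]
scene0 399.0 [(np.float64(72.4), 0), (np.float64(72.7), 5), (np.float64(73.2), 10), (np.float64(72.9), 15), (np.float64(76.3), 20), (np.float64(79.8), 25), (np.float64(80.7), 30), (np.float64(82.0), 35), (np.float64(81.3), 40), (np.float64(79.5), 45), (np.float64(79.2), 50), (np.float64(79.0), 55), (np.float64(76.7), 60), (np.float64(76.3), 65), (np.float64(75.0), 70), (np.float64(74.2), 75), (np.float64(74.8), 80), (np.float64(75.3), 85)]
[(np.float64(72.4), 0, [0.4355, 0.2398]), (np.float64(72.7), 5, [0.4373, 0.2395]), (np.float64(72.9), 15, [0.4356, 0.2398])]
top0 [76, 76, 79, 81, 83, 88, 94, 96, 96, 96, 97, 99, 100, 100, 98, 98, 98, 99, 100, 100, 99, 99, 98, 98, 98, 98, 98, 97, 97, 96, 96, 97, 96, 95, 94, 95, 95, 93, 91, 90, 90, 91, 90, 86, 81, 80, 78, 77, 74, 72, 76, 84, 88, 89, 91, 93, 92, 93, 89, 82]
ledge centre ang mod90 57.821593125758874 0.02313598825030363
scene0 [91, 91, 91, 91, 92, 92, 92, 92, 92, 93, 93, 92, 92, 91, 91, 91, 91, 92, 92, 93, 92, 93, 93, 92, 92, 92, 92, 92, 92, 92, 92, 92, 92, 91, 91, 90, 89, 89, 89, 89, 89, 89, 89, 89, 90, 90, 90, 90, 90, 90, 90, 91, 91, 91, 91, 91, 91, 91, 90, 91]
ledge centre ang mod90 40.12725665020081 0.001537147477343372
```

```bash
python3 - <<'E'
from h import *
t=load('top0');s=load('scene0')
print(px(t,260.9,180.7,.1),px(s,272,186.5,.1))
def big(d,x,y,w,h,S,c,z,out,rs):
    im=cv2.convertScaleAbs(cv2.resize(d['image'][y:y+h,x:x+w],None,fx=S,fy=S,interpolation=cv2.INTER_CUBIC),alpha=1.2 if 'sc' in out else 1.5)
    for r,zz in rs:
        p=[proj(d,(c[0]+r*np.cos(a),c[1]+r*np.sin(a),zz)) for a in np.linspace(0,6.3,90)]
        p=((np.array(p)-[x-.5,y-.5])*S).astype(np.int32)
        cv2.polylines(im,[p],False,(0,255,0) if zz>.099 else (255,0,255),1)
    return im
a=big(t,240,165,45,50,9,(.5575,-.0255),.1,'top',[(.018,.1),(.0195,.1),(.036,.005)])
b=big(s,250,175,45,50,9,(.5555,-.0245),.1,'sc',[(.018,.1),(.0195,.1),(.036,.005)])
cv2.imwrite('pics/j2.png',np.hstack([a,b]))
E
```

```text
[ 0.56046329 -0.0250604   0.1       ] [ 0.55813501 -0.02536078  0.1       ]
```

View pics/j2.png

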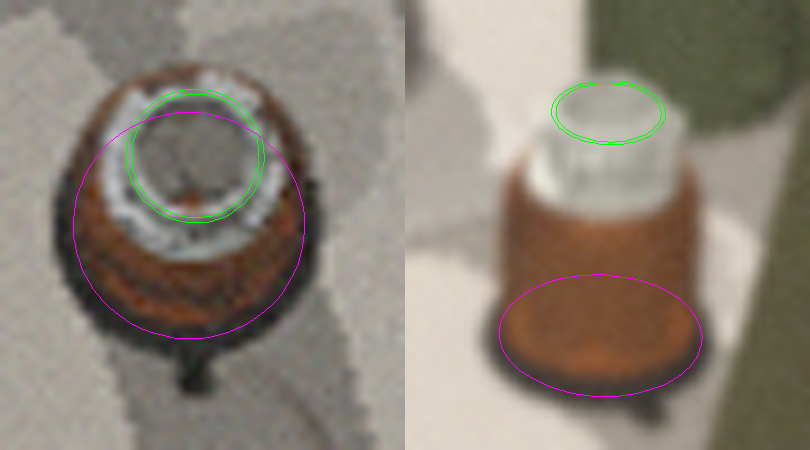

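```bash
cat > pl.py <<'E'
from h import *
from scipy.spatial.transform import Rotation as Ro
def cur():
    s=robot.sense();return s['tool_pos'],Ro.from_euler('xyz',s['tool_rot'],degrees=True),s
def down(a):
    a=np.radians(a);x=np.array([0,0,-1.]);y=np.array([np.cos(a),np.sin(a),0]);return Ro.from_matrix(np.stack([x,y,np.cross(x,y)],1))
def plan(segs):
    "segs: list of (pos,ang,n,hand)"
    p,R,s=cur();a0=np.degrees(np.arctan2(*R.as_matrix()[[1,0],1]));print('from',p.round(4),'jaw',a0.round(2),'q',s['q'].round(1),'tilt',np.degrees(np.arccos(-R.as_matrix()[2,0])).round(2),'F',s['ft_force'].round(2),'op',round(s['opening'],3),'t',round(s['t'],2))
    for q,a,n,h in segs:
        T=down(a);rows=[];q=np.array(q)
        rv=(R.inv()*T).as_rotvec();m=n
        for i in range(n):
            left=n-i
            step=(q-p)/left;sh=R.inv().apply(step)*100;w=(R.inv()*T).as_rotvec()/left
            sh=sh.round(2);w=w.round(3)
            if np.linalg.norm(sh)>5 or np.linalg.norm(w)>.149: print('TOO BIG')
            rows.append([(sh+0.).tolist(),(w+0.).tolist(),h]);p=p+R.apply(sh/100);R=R*Ro.from_rotvec(w)
        print(rows)
    print('end',p.round(4))
E
python3 - <<'E'
from pl import *
t=load('top0');print(px(t,335.0,204.0,.013))
p,R,s=cur();print(R.as_matrix().round(3))
plan([((.4893,-.224,.12),109,9,1)])
E
```

```text
[ 0.49066714 -0.22412813  0.013     ]
[[-0.     0.41  -0.912]
 [ 0.001 -0.912 -0.41 ]
 [-1.    -0.001 -0.   ]]
from [ 0.2256 -0.5013  0.2002] jaw -65.78 q [-69.6  17.2  87.2   0.   75.7  -3.8] tilt 0.06 F [ 0.28 -0.41 -0.52] op 1.001 t 0.1
TOO BIG
TOO BIG
TOO BIG
TOO BIG
TOO BIG
TOO BIG
TOO BIG
TOO BIG
TOO BIG
[[[0.89, -1.61, -3.94], [-0.339, 0.0, 0.0], 1], [[0.89, -0.21, -4.25], [-0.339, 0.0, 0.0], 1], [[0.89, 1.22, -4.07], [-0.339, 0.0, 0.0], 1], [[0.89, 2.5, -3.44], [-0.339, 0.0, 0.0], 1], [[0.89, 3.5, -2.41], [-0.339, 0.0, 0.0], 1], [[0.9, 4.1, -1.1], [-0.339, 0.0, 0.0], 1], [[0.89, 4.24, 0.32], [-0.339, 0.0, 0.0], 1], [[0.9, 3.89, 1.71], [-0.339, 0.0, -0.001], 1], [[0.89, 3.1, 2.92], [-0.338, -0.001, 0.0], 1]]
end [ 0.4893 -0.224   0.12  ]
```

```bash
python3 - <<'E'
from pl import *
plan([((.490,-.2237,.12),-66,10,.6),((.490,-.2237,.004),-66,5,.6)])
E
```

```text
from [ 0.2256 -0.5013  0.2002] jaw -65.78 q [-69.6  17.2  87.2   0.   75.7  -3.8] tilt 0.06 F [ 0.28 -0.41 -0.52] op 1.001 t 0.1
[[[0.8, -1.45, -3.55], [0.0, 0.0, 0.0], 0.6], [[0.8, -1.45, -3.55], [0.0, 0.0, 0.0], 0.6], [[0.8, -1.45, -3.55], [0.0, 0.0, 0.0], 0.6], [[0.8, -1.44, -3.55], [0.001, 0.0, 0.0], 0.6], [[0.81, -1.45, -3.55], [0.0, 0.0, 0.0], 0.6], [[0.8, -1.45, -3.55], [0.001, 0.0, 0.0], 0.6], [[0.81, -1.45, -3.55], [0.0, 0.0, 0.0], 0.6], [[0.8, -1.45, -3.55], [0.001, 0.0, 0.0], 0.6], [[0.81, -1.46, -3.54], [0.0, 0.0, 0.001], 0.6], [[0.8, -1.46, -3.55], [0.001, 0.0, 0.0], 0.6]]
[[[2.32, 0.0, 0.0], [0.0, 0.0, 0.0], 0.6], [[2.32, 0.0, 0.0], [0.0, 0.0, 0.0], 0.6], [[2.32, 0.0, 0.0], [0.0, 0.0, 0.0], 0.6], [[2.32, 0.0, 0.0], [0.0, 0.0, 0.0], 0.6], [[2.32, 0.01, 0.0], [0.0, 0.0, 0.0], 0.6]]
end [ 0.4901 -0.2237  0.004 ]
```

Moving above the tablet.

Emit:
send_rows(
  increments=[
    [[0.4,-0.9,-2.2],[0,0,0],0.6],
    [[0.8,-1.45,-3.55],[0,0,0],0.6],
    [[0.8,-1.45,-3.55],[0,0,0],0.6],
    [[0.8,-1.45,-3.55],[0,0,0],0.6],
    [[0.8,-1.45,-3.55],[0,0,0],0.6],
  ],
)

```text
t: 0.6
tool_pos: [0.3485, -0.3718, 0.1642]
tool_rot: [-80.2, 90.0, 124.0]
ft_force: [0.1, 0.0, -0.0]
opening: 0.605
```

Emit:
send_rows(
  increments=[
    [[0.8,-1.45,-3.55],[0,0,0],0.6],
    [[0.8,-1.45,-3.55],[0,0,0],0.6],
    [[0.8,-1.45,-3.55],[0,0,0],0.6],
    [[0.8,-1.45,-3.55],[0,0,0],0.6],
    [[0.8,-1.45,-3.55],[0,0,0],0.6],
  ],
)

```text
t: 1.1
tool_pos: [0.4806, -0.2328, 0.1242]
tool_rot: [-51.3, 90.0, 152.9]
ft_force: [-0.2, -0.9, 0.0]
opening: 0.595
```

Emit:
send_rows(
  increments=[
    [[0.4,-0.55,-1.35],[0,0,0],0.6],
    [[0,0,0],[0,0,0],0.6],
    [[0,0,0],[0,0,0],0.6],
  ],
)

```text
t: 1.4
tool_pos: [0.4895, -0.2241, 0.1206]
tool_rot: [-27.2, 90.0, 177.0]
ft_force: [-0.0, -0.4, 0.4]
opening: 0.598
```

```bash
python3 - <<'E'
from pl import *
d=shot('top','top1');im=d['image']
cv2.imwrite('pics/c3.png',cv2.convertScaleAbs(cv2.resize(im[150:260,260:400],None,fx=5,fy=5,interpolation=cv2.INTER_CUBIC),alpha=1.5))
plan([((.490,-.2237,.004),-66,5,.6)])
E
```

```text
from [ 0.4893 -0.2245  0.1208] jaw -65.82 q [-28.5  20.3  94.2  -0.   65.5  37.3] tilt 0.01 F [-0.23 -0.14 -0.33] op 0.597 t 1.45
[[[2.34, -0.01, -0.02], [0.001, 0.0, 0.0], 0.6], [[2.34, -0.01, -0.02], [0.001, 0.0, 0.0], 0.6], [[2.33, -0.01, -0.02], [0.0, 0.0, 0.0], 0.6], [[2.34, -0.01, -0.02], [0.001, 0.0, 0.0], 0.6], [[2.33, -0.01, -0.02], [0.0, 0.0, 0.0], 0.6]]
end [ 0.49   -0.2237  0.004 ]
```

View pics/c3.png

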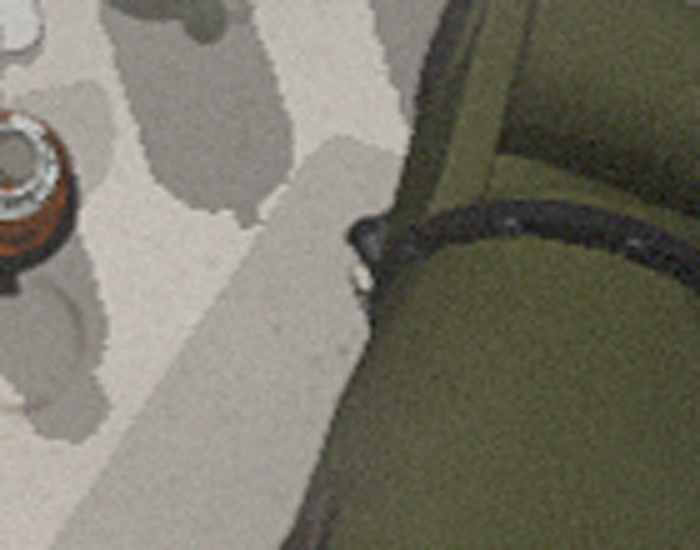

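Arm hides most of the tablet (its edge is at ~(332,205), between the fingers as expected). Descend and grip.

Emit:
send_rows(
  increments=[
    [[1.2,0,0],[0,0,0],0.6],
    [[2.4,0,0],[0,0,0],0.6],
    [[3,-0.05,-0.1],[0,0,0],0.6],
    [[3,0,0],[0,0,0],0.6],
    [[2.1,0,0],[0,0,0],0.6],
  ],
)

```text
t: 1.95
tool_pos: [0.4892, -0.2231, 0.0013]
tool_rot: [-51.9, 89.9, 152.2]
ft_force: [1.2, 0.3, -0.3]
opening: 0.598
```

Emit:
send_rows(
  increments=[
    [[0,0,0],[0,0,0],0.6],
    [[0,0,0],[0,0,0],0.1],
    [[0,0,0],[0,0,0],0.1],
    [[0,0,0],[0,0,0],0.1],
    [[0,0,0],[0,0,0],0.1],
  ],
)

```text
t: 2.45
tool_pos: [0.4909, -0.223, 0.0045]
tool_rot: [127.4, 89.9, -28.4]
ft_force: [-0.0, -0.0, -0.3]
opening: 0.104
```

Emit:
send_rows(
  increments=[
    [[0,0,0],[0,0,0],0.1],
    [[0,0,0],[0,0,0],0.1],
  ],
)

```text
t: 2.65
tool_pos: [0.4907, -0.2228, 0.0039]
tool_rot: [128.4, 90.0, -27.3]
ft_force: [-0.7, 0.9, -0.2]
opening: 0.099
```

```bash
python3 - <<'E'
from pl import *
d=shot('scene','s2');print(robot.sense()['opening'])
d2=shot('top','t2')
a=cv2.resize(d['image'][100:320,200:512],(400,300));b=cv2.resize(d2['image'][150:260,260:400],(400,300))
cv2.imwrite('pics/c4.png',np.hstack([a,b]))
E
```

```text
0.0969505538506915
```

View pics/c4.png

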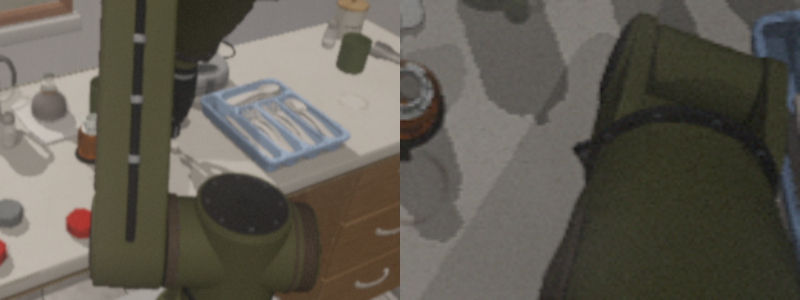

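Emit:
send_rows(
  increments=[
    [[-3,0,0],[0,0,0],0.1],
    [[-4.5,0,0],[0,0,0],0.1],
    [[-2.5,1,3],[0,0,0],0.6],
    [[0,1.45,4],[0,0,0],0.6],
    [[0,1.45,4],[0,0,0],0.6],
  ],
)

```text
t: 3.25
tool_pos: [0.4056, -0.3043, 0.1046]
tool_rot: [113.7, 89.9, -42.0]
ft_force: [1.5, -0.1, -0.2]
opening: 0.59
```

```bash
python3 - <<'E'
from pl import *
d2=shot('top','t3');print(robot.sense()['tool_pos'])
cv2.imwrite('pics/c5.png',cv2.convertScaleAbs(cv2.resize(d2['image'][130:270,230:410],None,fx=4.3,fy=4.3),alpha=1.4))
E
```

```text
[ 0.40191023 -0.30760568  0.10408057]
```

View pics/c5.png

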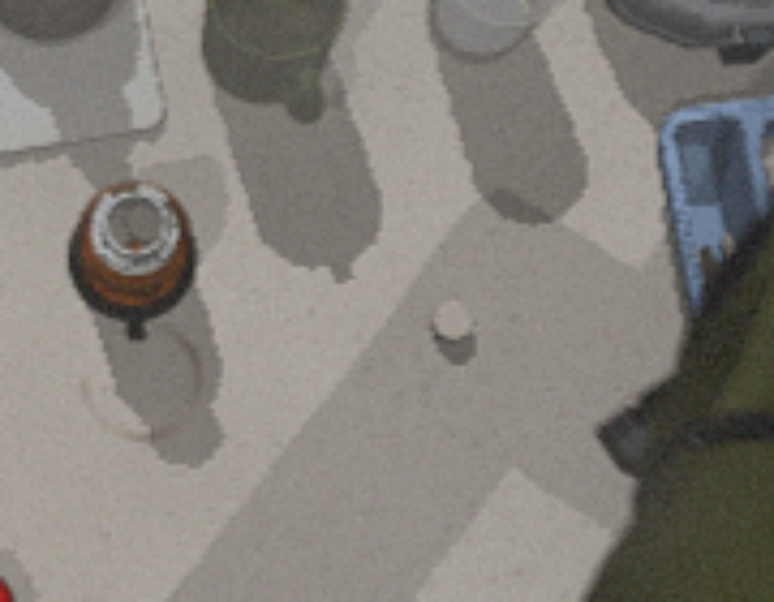

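```bash
python3 - <<'E'
from pl import *
for n in('top0','t3'):
  d=load(n);P=cloud(d);k=(np.hypot(P[...,0]-.488,P[...,1]+.223)<.04)&(P[...,2]>.008)&(P[...,2]<.02)
  print(n,k.sum(),P[k].mean(0),cv2.minEnclosingCircle(P[k][:,:2].astype(np.float32)))
p=robot.sense();print(p['tool_pos'],p['tool_rot'],p['t'])
d=load('t3')
for z in(0,.03,.06): print(proj(d,(.4019,-.3076,.104+z)))
e=shot('scene','s3');print(proj(e,(.4019,-.3076,.104)))
a=cv2.resize(d['image'][190:265,350:430],None,fx=7,fy=7,interpolation=cv2.INTER_CUBIC)
u,v=proj(d,(.4019,-.3076,.104));cv2.circle(a,(int((u-349.5)*7),int((v-189.5)*7)),4,(0,0,255),1)
cv2.imwrite('pics/c6.png',cv2.convertScaleAbs(a,alpha=2))
cv2.imwrite('pics/c7.png',e['image'][:,200:])
E
```

```text
top0 68 [ 0.48992149 -0.22400997  0.01336239] ((0.4896869957447052, -0.22474618256092072), 0.013085713610053062)
t3 71 [ 0.48992697 -0.22416684  0.01316042] ((0.4897949695587158, -0.2264133095741272), 0.014615696854889393)
[ 0.40191023 -0.30760568  0.10408057] [  47.24660533   89.92161592 -108.62985603] 3.3
(np.float64(381.8307987644988), np.float64(228.86774346279674))
(np.float64(386.0023184389018), np.float64(227.566023712656))
(np.float64(390.4533765721224), np.float64(226.17707418507956))
(np.float64(377.4685630136115), np.float64(190.6155528179206))
```

View pics/c6.png

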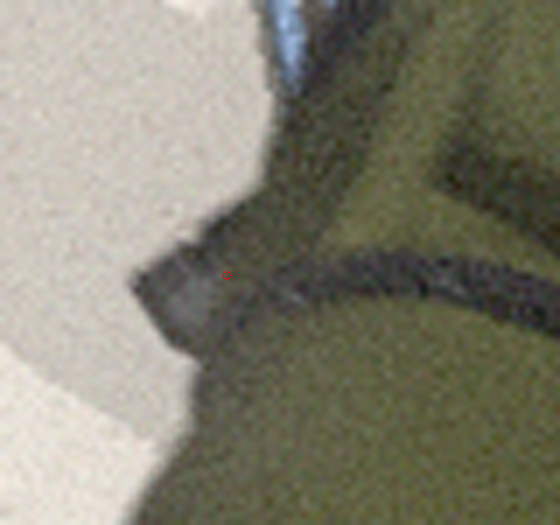

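View pics/c7.png

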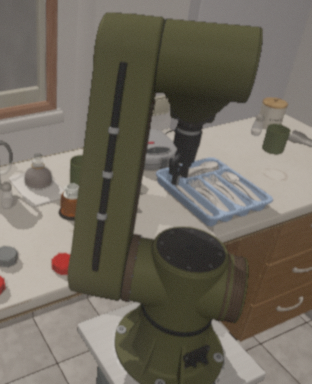

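```bash
python3 - <<'E'
from pl import *
d=load('t3');P=cloud(d)
for v in range(216,242,2): print(v,' '.join('%4d,%4d,%3d'%tuple((P[v,u]*1000).round().astype(int)) for u in range(366,388,2)))
e=load('s3');cv2.imwrite('pics/c8.png',cv2.resize(e['image'][115:205,340:430],None,fx=7,fy=7,interpolation=cv2.INTER_CUBIC))
Q=cloud(e)
for v in range(140,192,4): print(v,' '.join('%4d,%4d,%3d'%tuple((Q[v,u]*1000).round().astype(int)) for u in range(364,402,4)))
E
```

```text
216  449,-307,  0  448,-313,  0  448,-319, -1  447,-323,  2  446,-329,  0  446,-335,  0  445,-341, -2  444,-345,  1  444,-353, -3  443,-356,  1  443,-364, -3
218  443,-306,  1  442,-311,  3  442,-317,  1  442,-323, -2  441,-329, -2  440,-334, -1  439,-339,  0  439,-344,  1  438,-350,  1  437,-355,  2  416,-277,230
220  438,-304,  3  437,-310,  2  436,-316,  1  436,-321,  2  435,-328, -1  434,-332,  1  434,-337,  3  433,-343,  3  433,-349,  1  413,-275,220  412,-277,227
222  432,-303,  3  431,-308,  4  431,-315,  1  430,-320,  2  430,-327, -1  429,-332,  0  429,-338, -2  411,-270,208  410,-272,214  409,-274,220  396,-220,379
224  427,-304, -2  426,-308,  1  426,-315, -1  425,-319,  1  424,-325,  2  424,-331,  0  423,-336,  1  407,-269,207  406,-273,209  406,-278,206  392,-217,387
226  421,-301,  4  421,-308, -1  420,-313,  0  420,-319, -1  419,-324,  0  405,-267,186  403,-268,197  403,-271,200  402,-274,203  389,-216,379  388,-214,394
228  416,-302, -2  415,-307,  0  415,-312,  2  404,-271,144  403,-272,154  397,-252,228  399,-268,192  399,-274,188  398,-274,201  385,-212,389  384,-21
[... 2125 characters left out ...]
583,-414, 41  382,-256,195  371,-260,201  379,-282,191  411,-328,160  405,-337,162  565,-508, 27  549,-511, 36  550,-531, 30
176  596,-411, 18  580,-415, 25  394,-269,171  372,-264,186  537,-431, 46  412,-331,145  536,-466, 38  520,-468, 47  514,-480, 47  508,-493, 47
180  537,-364, 48  574,-413, 13  391,-269,159  386,-279,160  520,-418, 43  515,-431, 43  509,-444, 43  515,-467, 33  505,-476, 37  490,-479, 45
184  544,-373, 25  519,-368, 41  397,-277,139  382,-279,148  513,-415, 33  498,-419, 40  490,-429, 43  481,-438, 45  505,-480, 19  472,-465, 44
188  551,-382,  1  524,-376, 20  493,-366, 41  481,-372, 47  496,-403, 30  488,-413, 32  477,-420, 37  462,-423, 45  462,-441, 40  455,-451, 42
```

View pics/c8.png

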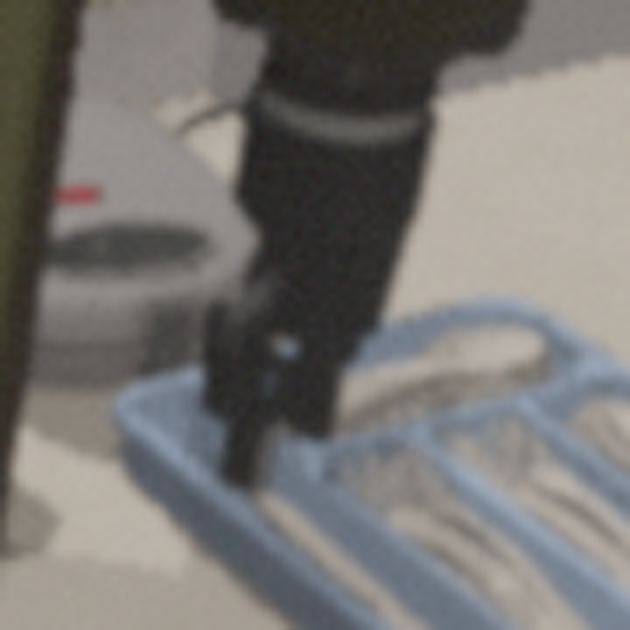

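Emit:
send_rows(
  increments=[
    [[0,0,0],[0,0,0],0.3],
    [[0,0,0],[0,0,0],0.3],
    [[0,0,0],[0,0,0],0.3],
  ],
)

```text
t: 3.65
tool_pos: [0.4069, -0.3028, 0.1036]
tool_rot: [-80.9, 90.0, 123.4]
ft_force: [-0.6, 0.3, 0.5]
opening: 0.301
```

```bash
python3 - <<'E'
from pl import *
e=shot('scene','s4');p,R,s=cur();print(p,s['opening'])
a=cv2.resize(e['image'][115:205,340:430],None,fx=7,fy=7,interpolation=cv2.INTER_CUBIC)
for off in (0,.019,.04):
  u,v=proj(e,p+[0,0,off]);cv2.circle(a,(int((u-339.5)*7),int((v-114.5)*7)),5,(0,0,255),1)
cv2.imwrite('pics/c9.png',a)
Q=cloud(e)
for v in range(164,192,2): print(v,' '.join('%4d,%4d,%3d'%tuple((Q[v,u]*1000).round().astype(int)) for u in range(368,392,2)))
E
```

```text
[ 0.40689233 -0.30282249  0.1035299 ] 0.30023748603285494
164  393,-245,219  382,-243,226  378,-247,226  371,-248,230  378,-261,223  395,-284,208  393,-290,208 -508, 529,902  406,-316,195  404,-322,194  411,-336,187  593,-518, 42
166  394,-248,211  388,-250,214  377,-248,220  369,-247,225  377,-262,217  394,-285,201  385,-284,207  386,-292,204  402,-314,190  408,-327,184  597,-514, 33  598,-524, 30
168  396,-251,202  390,-253,205  379,-250,212  375,-254,214  379,-265,209  390,-282,198  391,-291,195  413,-318,176  405,-319,180  594,-503, 29  591,-510, 28  572,-501, 42
170  398,-253,194  398,-261,192  396,-266,192  379,-259,203  383,-270,198  390,-283,191  390,-291,188  412,-319,169  406,-321,173  572,-485, 38  564,-486, 42  561,-493, 42
172  403,-259,183  394,-258,188  387,-260,191  381,-262,195  381,-270,192  388,-283,185  413,-314,163  408,-317,165  405,-322,166  560,-476, 38  550,-475, 44  550,-484, 42
174  583,-416, 32  577,-420, 35  402,-275,172  383,-265,186  379,-269,187  386,-283,179  411,-313,158  406,-317,159  551,-459, 39  545,-463, 42  544,-471, 41  550,-486, 33
176  581,-
[... 665 characters left out ...]
485,-431, 53
184  517,-366, 43  509,-368, 47  508,-376, 46  538,-411, 19  390,-286,141  521,-413, 28  517,-419, 29  507,-419, 35  499,-419, 40  488,-418, 46  487,-426, 45  487,-435, 43
186  524,-374, 29  506,-367, 41  497,-368, 47  494,-373, 47  514,-400, 28  510,-405, 29  508,-412, 28  502,-416, 30  496,-419, 33  485,-417, 41  482,-423, 41  474,-425, 45
188  525,-377, 19  512,-374, 28  496,-368, 39  486,-367, 46  480,-371, 48  500,-397, 29  497,-404, 29  493,-408, 30  490,-415, 30  483,-417, 34  474,-417, 39  468,-420, 42
190  526,-379,  9  512,-376, 19  500,-374, 27  482,-366, 41  475,-368, 44  473,-374, 44  488,-397, 28  483,-402, 30  482,-410, 28  482,-418, 26  470,-415, 34  461,-415, 40
```

View pics/c9.png

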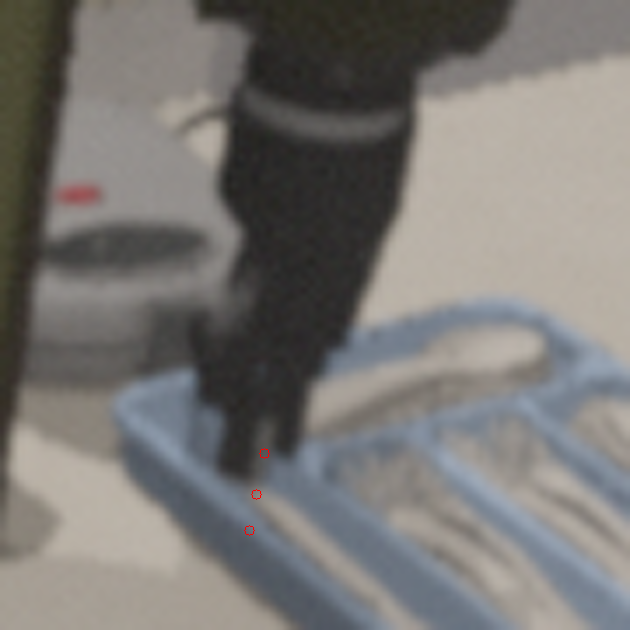

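```bash
python3 - <<'E'
from pl import *
plan([((.490,-.2239,.06),-66,4,.6)])
E
```

```text
from [ 0.4069 -0.3028  0.1035] jaw -65.7 q [-40.8  17.8 100.1   0.   62.   24.9] tilt 0.02 F [ 0.49 -0.25  0.5 ] op 0.3 t 3.7
[[[1.09, -0.94, -2.71], [0.001, 0.0, 0.0], 0.6], [[1.09, -0.95, -2.7], [0.001, 0.0, 0.0], 0.6], [[1.09, -0.95, -2.7], [0.002, 0.0, 0.0], 0.6], [[1.08, -0.95, -2.71], [0.001, 0.0, 0.0], 0.6]]
end [ 0.49   -0.2239  0.06  ]
```

Emit:
send_rows(
  increments=[
    [[0.5,-0.75,-2.2],[0,0,0],0.6],
    [[1.1,-0.95,-2.7],[0,0,0],0.6],
    [[1.1,-0.95,-2.7],[0,0,0],0.6],
    [[1.1,-0.95,-2.7],[0,0,0],0.6],
    [[0.5,-0.2,-0.5],[0,0,0],0.6],
  ],
)

```text
t: 4.2
tool_pos: [0.4906, -0.2221, 0.0596]
tool_rot: [-65.7, 89.9, 138.7]
ft_force: [0.1, -0.3, 0.3]
opening: 0.603
```

Emit:
send_rows(
  increments=[
    [[2,0,0],[0,0,0],0.6],
    [[2,0,0],[0,0,0],0.6],
    [[2,0,0],[0,0,0],0.6],
    [[1,0,0],[0,0,0],0.6],
    [[0,0,0],[0,0,0],0.6],
  ],
)

```text
t: 4.7
tool_pos: [0.4886, -0.2243, -0.0103]
tool_rot: [-51.4, 89.9, 152.8]
ft_force: [-0.2, 0.2, -0.0]
opening: 0.599
```

```bash
python3 - <<'E'
from pl import *
plan([((.490,-.2239,-.018),-66,2,.6)])
e=shot('scene','s5');print(proj(e,(.49,-.224,.0)))
cv2.imwrite('pics/c10.png',cv2.resize(e['image'][150:240,310:420],None,fx=7,fy=6,interpolation=cv2.INTER_CUBIC))
E
```

```text
from [ 0.4886 -0.2243 -0.0103] jaw -65.76 q [-28.6  31.3  98.7  -0.   50.2  37.2] tilt 0.12 F [-0.19  0.16 -0.03] op 0.599 t 4.7
[[[0.38, 0.01, -0.07], [0.002, 0.001, 0.001], 0.6], [[0.39, 0.02, -0.07], [0.002, 0.0, 0.001], 0.6]]
end [ 0.49  -0.224 -0.018]
(np.float64(334.9992151465065), np.float64(208.9289811505916))
```

View pics/c10.png

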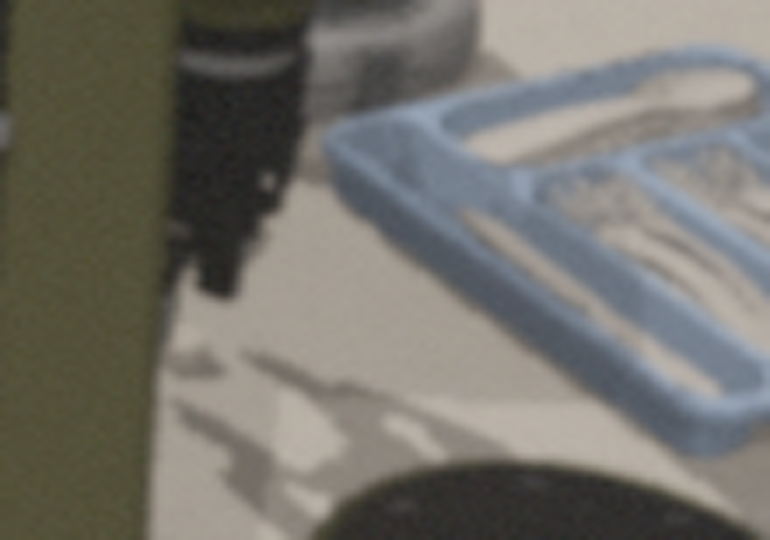

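Emit:
send_rows(
  increments=[
    [[0.4,0,-0.1],[0,0,0],0.6],
    [[0.4,0,0],[0,0,0],0.6],
    [[0.4,0,0],[0,0,0],0.6],
    [[0.3,0,0],[0,0,0],0.6],
    [[0,0,0],[0,0,0],0.6],
  ],
)

```text
t: 5.25
tool_pos: [0.4899, -0.224, -0.0247]
tool_rot: [-51.7, 90.0, 152.6]
ft_force: [1.0, -0.7, 0.2]
opening: 0.6
```

Emit:
send_rows(
  increments=[
    [[0,0,0],[0,0,0],0.2],
    [[0,0,0],[0,0,0],0.2],
    [[0,0,0],[0,0,0],0.2],
    [[0,0,0],[0,0,0],0.2],
  ],
)

```text
t: 5.65
tool_pos: [0.4903, -0.2242, -0.0238]
tool_rot: [125.1, 90.0, -30.7]
ft_force: [-1.5, 0.3, 5.0]
opening: 0.257
```

Emit:
send_rows(
  increments=[
    [[0,0,0],[0,0,0],0.2],
    [[0,0,0],[0,0,0],0.2],
  ],
)

```text
t: 5.85
tool_pos: [0.4903, -0.2242, -0.0238]
tool_rot: [123.9, 90.0, -31.9]
ft_force: [-2.2, -0.3, 4.8]
opening: 0.254
```

Emit:
send_rows(
  increments=[
    [[-0.3,0,0],[0,0,0],0.2],
    [[-1,0,0],[0,0,0],0.2],
    [[-2.5,0,0],[0,0,0],0.2],
    [[-2.5,0,0],[0,0,0],0.2],
    [[-2.5,0,0],[0,0,0],0.2],
  ],
)

```text
t: 6.35
tool_pos: [0.4901, -0.2241, 0.0654]
tool_rot: [125.7, 90.0, -30.1]
ft_force: [0.9, -0.6, -1.1]
opening: 0.255
```

Emit:
send_rows(
  increments=[
    [[-2,0,0],[0,0,0],0.2],
    [[0,0,0],[0,0,0],0.2],
    [[0,0,0],[0,0,0],0.2],
  ],
)

```text
t: 6.65
tool_pos: [0.4901, -0.2241, 0.0839]
tool_rot: [126.0, 90.0, -29.7]
ft_force: [-0.9, 0.0, -0.8]
opening: 0.253
```

```bash
python3 - <<'E'
from pl import *
p,R,s=cur();print(p,s['opening'])
e=shot('scene','s6')
cv2.imwrite('pics/c11.png',cv2.resize(e['image'][130:220,310:420],None,fx=7,fy=6,interpolation=cv2.INTER_CUBIC))
E
```

```text
[ 0.49009261 -0.22409726  0.0839365 ] 0.252812977702804
```

View pics/c11.png

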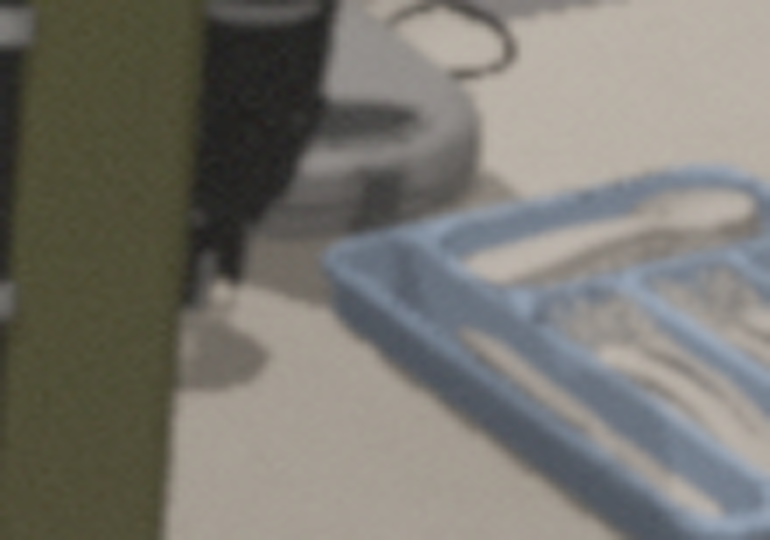

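```bash
python3 - <<'E'
from pl import *
plan([((.490,-.224,.125),-66,1,.2),((.558,-.0252,.12),-66,6,.2)])
E
```

```text
from [ 0.4898 -0.2239  0.0832] jaw -65.77 q [-28.5  23.   96.    0.   61.   37.3] tilt 0.04 F [-0.36  0.21 -0.98] op 0.256 t 6.7
[[[-4.18, 0.01, -0.02], [0.004, 0.0, 0.001], 0.2]]
[[[0.08, -2.57, -2.38], [0.0, 0.0, 0.0], 0.2], [[0.08, -2.56, -2.38], [0.0, 0.0, 0.0], 0.2], [[0.08, -2.57, -2.38], [0.0, 0.0, 0.0], 0.2], [[0.08, -2.56, -2.38], [0.0, 0.0, 0.0], 0.2], [[0.09, -2.57, -2.39], [0.0, 0.0, 0.0], 0.2], [[0.08, -2.56, -2.38], [0.0, 0.0, 0.0], 0.2]]
end [ 0.558  -0.0252  0.12  ]
```

Emit:
send_rows(
  increments=[
    [[-2,0,0],[0,0,0],0.2],
    [[-1.7,-1.3,-1.2],[0,0,0],0.2],
    [[0,-2.6,-2.4],[0,0,0],0.2],
    [[0,-2.6,-2.4],[0,0,0],0.2],
    [[0,-2.6,-2.4],[0,0,0],0.2],
  ],
)

```text
t: 7.2
tool_pos: [0.5292, -0.1054, 0.1197]
tool_rot: [-40.3, 89.9, 163.9]
ft_force: [-0.2, -0.3, -0.2]
opening: 0.258
```

Emit:
send_rows(
  increments=[
    [[0,-2.6,-2.4],[0,0,0],0.2],
    [[0,-2.6,-2.4],[0,0,0],0.2],
    [[0,-1.1,-1.1],[0,0,0],0.2],
    [[0,0,0],[0,0,0],0.2],
    [[0,0,0],[0,0,0],0.2],
  ],
)

```text
t: 7.7
tool_pos: [0.5569, -0.0256, 0.12]
tool_rot: [-19.2, 89.9, -175.0]
ft_force: [-0.1, -0.3, 0.4]
opening: 0.256
```

```bash
python3 - <<'E'
from pl import *
d=shot('top','t7');e=shot('scene','s7')
plan([((.558,-.0252,.076),-66,2,.2)])
a=cv2.resize(d['image'][150:220,220:310],(450,350),interpolation=cv2.INTER_CUBIC);b=cv2.resize(e['image'][130:220,220:310],(350,350),interpolation=cv2.INTER_CUBIC)
cv2.imwrite('pics/c12.png',cv2.convertScaleAbs(np.hstack([a,b]),alpha=1.4))
E
```

```text
from [ 0.5569 -0.0262  0.1204] jaw -65.84 q [-6.4 22.6 91.1 -0.  66.4 59.4] tilt 0.04 F [-0.37 -0.17 -0.23] op 0.259 t 7.8
[[[2.22, -0.02, -0.07], [0.001, 0.0, 0.0], 0.2], [[2.22, -0.02, -0.07], [0.002, 0.001, 0.0], 0.2]]
end [ 0.558  -0.0252  0.076 ]
```

View pics/c12.png

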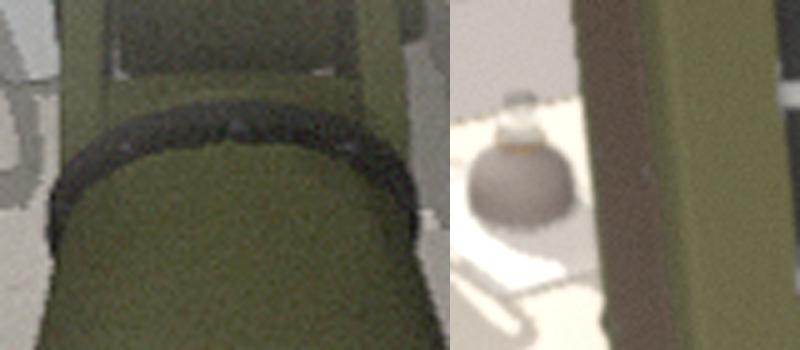

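Emit:
send_rows(
  increments=[
    [[1,0,-0.1],[0,0,0],0.2],
    [[2,0,0],[0,0,0],0.2],
    [[1.2,0,0],[0,0,0],0.2],
    [[0,0,0],[0,0,0],0.2],
    [[0,0,0],[0,0,0],0.2],
  ],
)

```text
t: 8.3
tool_pos: [0.5583, -0.0249, 0.0788]
tool_rot: [-26.0, 90.0, 178.2]
ft_force: [0.7, -0.1, 0.4]
opening: 0.254
```

Emit:
send_rows(
  increments=[
    [[0,0,0],[0,0,0],0.6],
    [[0,0,0],[0,0,0],0.6],
    [[0,0,0],[0,0,0],0.6],
    [[0,0,0],[0,0,0],0.6],
    [[-2,0,0],[0,0,0],0.6],
  ],
)

```text
t: 8.8
tool_pos: [0.557, -0.0245, 0.0969]
tool_rot: [-30.5, 89.8, 173.7]
ft_force: [0.0, -0.9, 1.3]
opening: 0.603
```

Emit:
send_rows(
  increments=[
    [[-3.5,0,0],[0,0,0],1],
    [[-3.5,-2,-0.5],[0,0,0],1],
    [[0,-4.3,0],[0,0,0],1],
    [[0,-4.3,0.5],[0,0,0],1],
    [[0,-4.3,0.8],[0,0,0],1],
  ],
)

```text
t: 9.3
tool_pos: [0.489, 0.1092, 0.1689]
tool_rot: [175.1, 90.0, 19.3]
ft_force: [-0.0, 0.4, 0.7]
opening: 1.002
```

Emit:
send_rows(
  increments=[
    [[0,-4.2,1],[0,0,0],1],
    [[0,-4.2,1.2],[0,0,0],1],
    [[0,-4,1],[0,0,0],1],
  ],
)

```text
t: 9.6
tool_pos: [0.4084, 0.2091, 0.1689]
tool_rot: [-174.7, 90.0, 29.5]
ft_force: [0.9, 1.2, -0.0]
opening: 1.001
```

```bash
python3 - <<'E'
from pl import *
d=shot('top','t8');e=shot('scene','s8')
plan([])
a=cv2.resize(d['image'][150:220,220:310],(450,350),interpolation=cv2.INTER_CUBIC);b=cv2.resize(e['image'][130:220,220:310],(350,350),interpolation=cv2.INTER_CUBIC)
cv2.imwrite('pics/c13.png',cv2.convertScaleAbs(np.hstack([a,b]),alpha=1.4))
E
```

```text
from [0.4075 0.2106 0.1691] jaw -65.55 q [ 22.7   7.2 103.6   0.   69.1  88.3] tilt 0.04 F [0.52 0.63 0.02] op 1.001 t 9.7
end [0.4075 0.2106 0.1691]
```

View pics/c13.png

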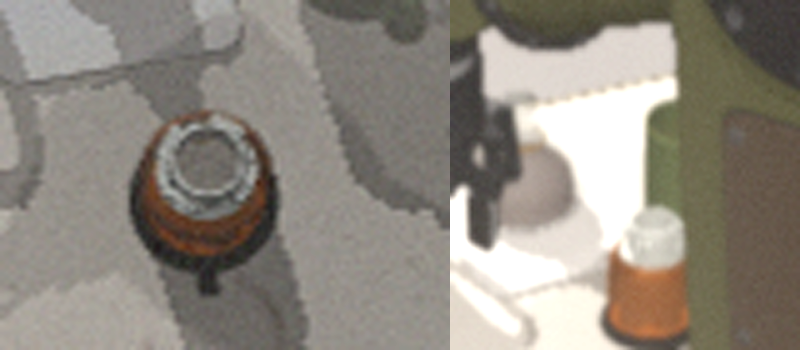

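```bash
python3 - <<'E'
from pl import *
A=[];D=[]
for i in range(8):
  d=optics.get_image('top');A.append(d['image'].astype(np.float32));D.append(d['range_z'])
im=np.mean(A,0);d['range_z']=np.median(D,0);d['image']=im;np.savez('avg.npz',**d)
c=cv2.resize(im[160:215,235:290].astype(np.uint8),None,fx=11,fy=11,interpolation=cv2.INTER_LANCZOS4)
cv2.imwrite('pics/c14.png',cv2.convertScaleAbs(c,alpha=1.5))
cv2.imwrite('pics/c15.png',cv2.convertScaleAbs(im.astype(np.uint8),alpha=1.4))
P=cloud(d);t=cloud(load('top0'))
for Q in(t,P):
  k=np.hypot(Q[...,0]-.566,Q[...,1]+.026)<.012
  print(np.sort(Q[...,2][174:192,252:270].ravel())[::20].round(3))
E
```

```text
[-0.001  0.026  0.035  0.036  0.037  0.039  0.071  0.074  0.077  0.082
  0.091  0.094  0.095  0.097  0.1    0.101  0.103]
[0.001 0.035 0.036 0.037 0.049 0.05  0.071 0.075 0.076 0.081 0.092 0.095
 0.095 0.097 0.1   0.101 0.102]
```

View pics/c14.png

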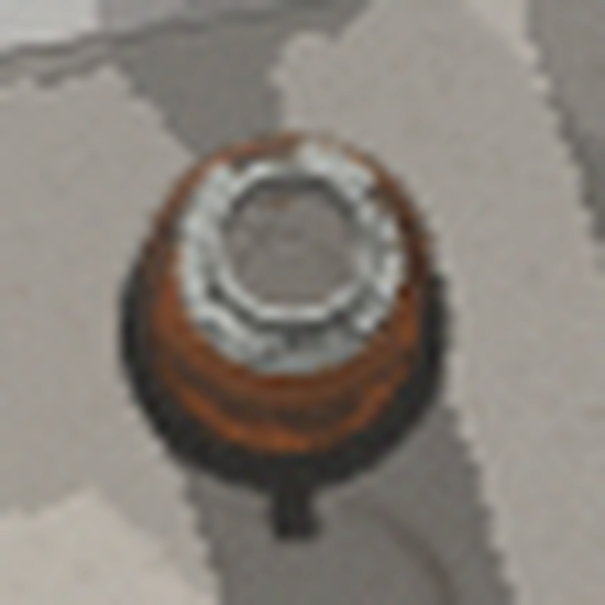

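View pics/c15.png

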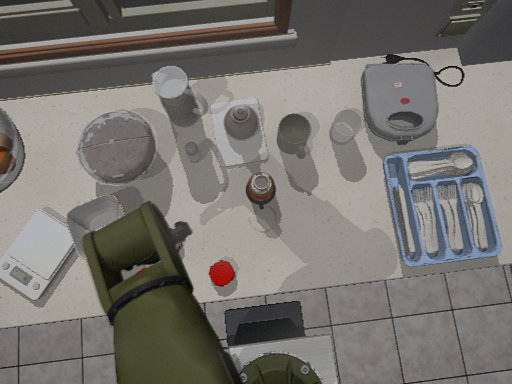

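```bash
python3 - <<'E'
from pl import *
d=load('avg');im=d['image']
B=im[...,0]/im[...,2]
c=(.5584,-.0252);S=600
g=np.linspace(-.03,.03,S);X,Y=np.meshgrid(g,g)  # rows=X(up) cols=Y
pu=np.zeros((S,S,2),np.float32)
E=d['extrinsics'];F=f(d)
W=np.stack([c[0]-Y,c[1]-X,np.full_like(X,.0955)],-1)@E[:3,:3].T+E[:3,3]  # row up=+x, col left=+y
u=(d['cx']+F*W[...,0]/-W[...,2]).astype(np.float32);v=(d['cy']-F*W[...,1]/-W[...,2]).astype(np.float32)
o=cv2.remap(cv2.convertScaleAbs(im,alpha=1.6),u,v,cv2.INTER_CUBIC)
for a in (13,103,193,283):
  q=np.radians(a);cv2.line(o,(int(300-np.sin(q)*215),int(300-np.cos(q)*215)),(int(300-np.sin(q)*270),int(300-np.cos(q)*270)),(0,255,0),2)
cv2.circle(o,(300,300),260,(255,0,0),1);cv2.circle(o,(300,300),210,(255,0,0),1)
cv2.imwrite('pics/rect.png',o)
for dx in (-.001,0,.001):
 for dy in(-.001,0,.001):
  pr=[]
  for a in range(0,360,3):
   vals=[]
   for r in (.0225,.024,.0255):
    uu,vv=proj(d,(c[0]+dx+r*np.cos(np.radians(a)),c[1]+dy+r*np.sin(np.radians(a)),.0945))
    vals.append(cv2.getRectSubPix(B.astype(np.float32),(1,1),(float(uu),float(vv)))[0,0])
   pr.append(np.mean(vals))
  f4=(np.array(pr)*np.exp(-4j*np.radians(np.arange(0,360,3)))).sum();print(dx,dy,'gap',((np.degrees(np.angle(f4))/-4)*-1+0)%90, (np.degrees(-np.angle(f4))/4+45)%90)
E
```

```text
-0.001 -0.001 gap 34.13214170803587 10.867858291964133
-0.001 0 gap 36.25302473611774 8.746975263882263
-0.001 0.001 gap 38.46128220328357 6.538717796716433
0 -0.001 gap 33.31872348960801 11.681276510391989
0 0 gap 34.98202114740501 10.017978852594993
0 0.001 gap 37.180974990250476 7.819025009749524
0.001 -0.001 gap 32.16464567781378 12.83535432218622
0.001 0 gap 33.37350804963249 11.626491950367509
0.001 0.001 gap 35.69003872815053 9.309961271849467
```

View pics/rect.png

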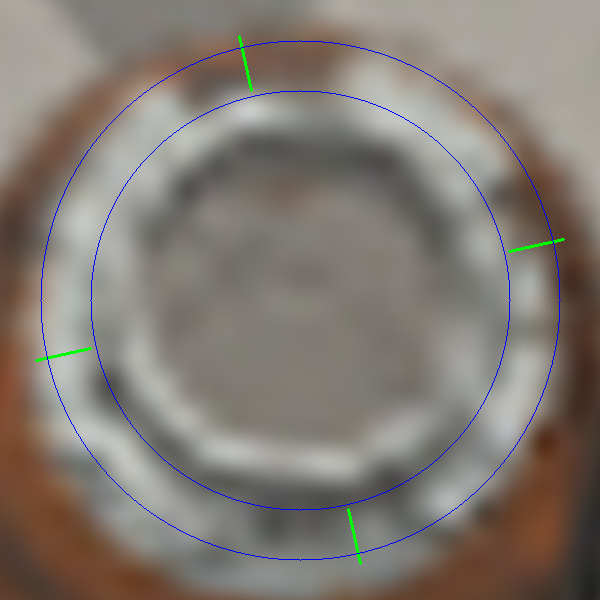

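```bash
python3 - <<'E'
from pl import *
plan([((.4358,.239,.09),7,10,1)])
E
```

```text
from [0.4102 0.2073 0.1686] jaw -65.85 q [ 22.2   7.4 103.5  -0.   69.1  88.1] tilt 0.01 F [-0.1   0.3   0.48] op 1.001 t 10.1
[[[0.79, -0.18, -0.36], [-0.127, 0.0, 0.0], 1], [[0.79, -0.14, -0.38], [-0.127, 0.0, 0.0], 1], [[0.78, -0.09, -0.4], [-0.127, 0.0, 0.0], 1], [[0.79, -0.04, -0.41], [-0.127, 0.0, 0.0], 1], [[0.78, 0.02, -0.41], [-0.127, 0.0, 0.0], 1], [[0.79, 0.07, -0.4], [-0.127, 0.0, 0.0], 1], [[0.78, 0.12, -0.39], [-0.127, 0.0, 0.0], 1], [[0.79, 0.17, -0.37], [-0.128, 0.0, 0.0], 1], [[0.78, 0.21, -0.35], [-0.127, 0.0, 0.0], 1], [[0.79, 0.25, -0.32], [-0.128, 0.0, 0.0], 1]]
end [0.4358 0.239  0.09  ]
```

Emit:
send_rows(
  increments=[
    [[0.4,-0.2,-0.4],[-0.127,0,0],1],
    [[0.8,-0.1,-0.4],[-0.127,0,0],1],
    [[0.8,-0.1,-0.4],[-0.127,0,0],1],
    [[0.8,0,-0.4],[-0.127,0,0],1],
    [[0.8,0,-0.4],[-0.127,0,0],1],
  ],
)

```text
t: 10.6
tool_pos: [0.4235, 0.2234, 0.1322]
tool_rot: [-31.4, 90.0, -150.6]
ft_force: [0.1, 0.4, 0.1]
opening: 1.0
```

Emit:
send_rows(
  increments=[
    [[0.8,0.1,-0.4],[-0.127,0,0],1],
    [[0.8,0.1,-0.4],[-0.127,0,0],1],
    [[0.8,0.2,-0.4],[-0.127,0,0],1],
    [[0.8,0.2,-0.3],[-0.127,0,0],1],
    [[0.8,0.2,-0.3],[-0.127,0,0],1],
  ],
)

```text
t: 11.1
tool_pos: [0.4362, 0.2388, 0.0922]
tool_rot: [-69.0, 90.0, -151.8]
ft_force: [0.2, -0.9, 1.3]
opening: 0.999
```

Emit:
send_rows(
  increments=[
    [[0,0,0],[0,0,0],1],
    [[0,0,0],[0,0,0],1],
  ],
)

```text
t: 11.3
tool_pos: [0.4359, 0.2388, 0.0928]
tool_rot: [-67.8, 90.0, -151.0]
ft_force: [0.5, -0.3, 0.5]
opening: 1.004
```

```bash
python3 - <<'E'
from pl import *
plan([((.4358,.239,-.01),7,5,1)])
d=shot('top','t9');e=shot('scene','s9')
a=cv2.resize(d['image'][200:280,110:210],(440,350),interpolation=cv2.INTER_CUBIC);b=cv2.resize(e['image'][180:300,140:260],(350,350),interpolation=cv2.INTER_CUBIC)
cv2.imwrite('pics/c16.png',cv2.convertScaleAbs(np.hstack([a,b]),alpha=1.4))
E
```

```text
from [0.4359 0.2388 0.0928] jaw 6.75 q [ 24.5  17.5 102.3  -0.   60.3  17.7] tilt 0.02 F [ 0.49 -0.31  0.51] op 1.004 t 11.3
[[[2.06, 0.0, 0.0], [-0.001, 0.0, 0.0], 1], [[2.05, 0.0, -0.01], [-0.001, 0.0, 0.0], 1], [[2.06, 0.0, 0.0], [-0.001, 0.0, 0.0], 1], [[2.05, 0.0, -0.01], [-0.001, 0.0, 0.0], 1], [[2.06, 0.0, 0.0], [0.0, 0.0, 0.0], 1]]
end [ 0.4358  0.239  -0.01  ]
```

View pics/c16.png

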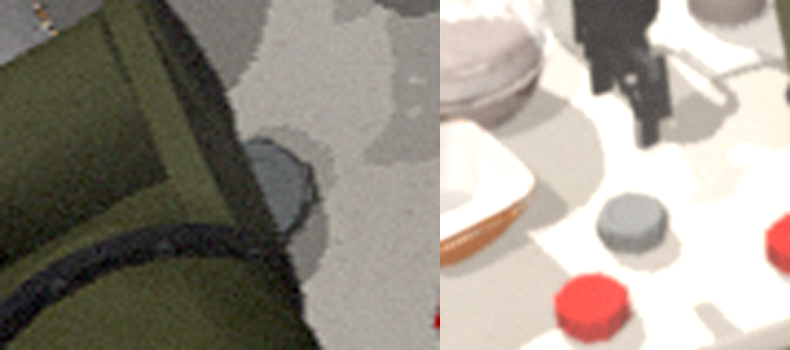

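Emit:
send_rows(
  increments=[
    [[1.5,0,0],[0,0,0],1],
    [[3,0,0],[0,0,0],1],
    [[3,0,0],[0,0,0],1],
    [[2.3,0,0],[0,0,0],1],
    [[0,0,0],[0,0,0],1],
  ],
)

```text
t: 11.9
tool_pos: [0.4344, 0.2383, -0.0073]
tool_rot: [-72.2, 89.8, -155.4]
ft_force: [-0.6, 0.4, -0.2]
opening: 1.002
```

```bash
python3 - <<'E'
from pl import *
plan([])
e=shot('scene','s10')
cv2.imwrite('pics/c17.png',cv2.resize(e['image'][200:290,150:260],None,fx=6,fy=6,interpolation=cv2.INTER_CUBIC))
E
```

```text
from [ 0.4344  0.2383 -0.0073] jaw 6.88 q [ 24.5  26.9 105.4  -0.   47.9  17.6] tilt 0.24 F [-0.64  0.38 -0.2 ] op 1.002 t 11.9
end [ 0.4344  0.2383 -0.0073]
```

View pics/c17.png

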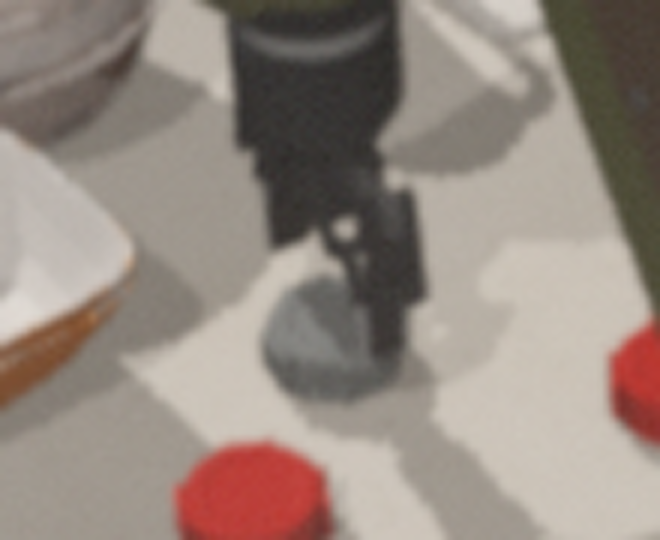

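Emit:
send_rows(
  increments=[
    [[0.5,0,0],[0,0,0],1],
    [[0.5,0,0],[0,0,0],1],
    [[0.5,0,0],[0,0,0],1],
    [[0,0,0],[0,0,0],1],
    [[0,0,0],[0,0,0],1],
  ],
)

```text
t: 12.45
tool_pos: [0.4358, 0.2391, -0.0202]
tool_rot: [116.3, 90.0, 33.3]
ft_force: [-0.3, -0.3, -0.3]
opening: 1.001
```

Emit:
send_rows(
  increments=[
    [[0,0,0],[0,0,0],0.7],
    [[0,0,0],[0,0,0],0.7],
    [[0,0,0],[0,0,0],0.7],
    [[0,0,0],[0,0,0],0.6],
    [[0,0,0],[0,0,0],0.6],
  ],
)

```text
t: 12.95
tool_pos: [0.4359, 0.2392, -0.0195]
tool_rot: [106.2, 90.0, 23.2]
ft_force: [-4.4, -1.6, 11.9]
opening: 0.747
```

```bash
python3 - <<'E'
from pl import *
plan([])
e=shot('scene','s11')
cv2.imwrite('pics/c18.png',cv2.resize(e['image'][200:290,150:260],None,fx=6,fy=6,interpolation=cv2.INTER_CUBIC))
E
```

```text
from [ 0.4359  0.2392 -0.0195] jaw 6.99 q [ 24.5  28.2 105.5  -0.   46.2  17.5] tilt 0.02 F [-4.44 -1.58 11.95] op 0.747 t 12.95
end [ 0.4359  0.2392 -0.0195]
```

View pics/c18.png

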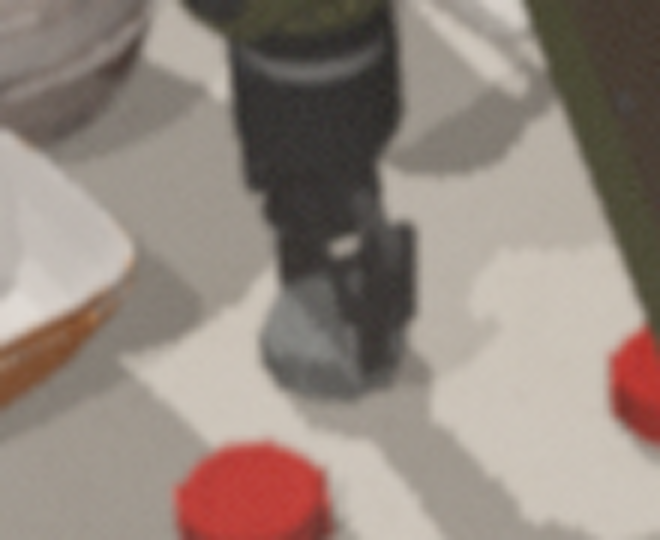

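```bash
python3 - <<'E'
from pl import *
plan([((.4358,.2391,.115),7,4,.6),((.558,-.0252,.115),11,7,.6)])
E
```

```text
from [ 0.4359  0.2392 -0.0195] jaw 6.99 q [ 24.5  28.2 105.5  -0.   46.2  17.5] tilt 0.02 F [-4.42 -2.73 11.9 ] op 0.749 t 13.0
[[[-3.36, 0.0, 0.0], [0.0, 0.0, 0.0], 0.6], [[-3.36, 0.0, 0.0], [0.0, 0.0, 0.0], 0.6], [[-3.36, 0.0, 0.0], [0.0, 0.0, 0.0], 0.6], [[-3.37, -0.01, 0.01], [0.0, 0.0, 0.0], 0.6]]
[[[0.0, 1.27, 3.96], [-0.01, 0.0, 0.0], 0.6], [[0.0, 1.23, 3.97], [-0.01, 0.0, 0.0], 0.6], [[0.0, 1.2, 3.98], [-0.01, 0.0, 0.0], 0.6], [[0.0, 1.16, 4.0], [-0.01, 0.0, 0.0], 0.6], [[0.0, 1.11, 4.01], [-0.01, 0.0, 0.0], 0.6], [[0.0, 1.08, 4.02], [-0.01, 0.0, 0.0], 0.6], [[0.0, 1.03, 4.03], [-0.01, 0.0, 0.0], 0.6]]
end [ 0.558  -0.0252  0.115 ]
```

Emit:
send_rows(
  increments=[
    [[-0.6,0,0],[0,0,0],0.6],
    [[-2,0,0],[0,0,0],0.6],
    [[-3.5,0,0],[0,0,0],0.6],
    [[-3.5,0,0],[0,0,0],0.6],
    [[-3.5,0,0],[0,0,0],0.6],
  ],
)

```text
t: 13.5
tool_pos: [0.4355, 0.239, 0.1124]
tool_rot: [69.2, 90.0, -13.8]
ft_force: [-0.4, -0.8, -0.4]
opening: 0.751
```

Emit:
send_rows(
  increments=[
    [[-0.5,0.4,1.3],[-0.01,0,0],0.6],
    [[0,1.3,4],[-0.01,0,0],0.6],
    [[0,1.2,4],[-0.01,0,0],0.6],
    [[0,1.2,4],[-0.01,0,0],0.6],
  ],
)

```text
t: 13.9
tool_pos: [0.4953, 0.1118, 0.1162]
tool_rot: [89.7, 90.0, 9.1]
ft_force: [1.0, 0.6, 0.3]
opening: 0.746
```

```bash
python3 - <<'E'
from pl import *
e=shot('scene','s12');d=shot('top','t12')
plan([((.558,-.0252,.115),11,4,.6)])
a=cv2.resize(d['image'][140:260,170:310],(400,343));b=cv2.resize(e['image'][130:250,170:310],(400,343))
cv2.imwrite('pics/c19.png',cv2.convertScaleAbs(np.hstack([a,b]),alpha=1.4))
E
```

```text
from [0.4963 0.1096 0.116 ] jaw 9.07 q [ 8.3 17.  99.4 -0.  63.6 -0.7] tilt 0.05 F [-0.2   0.36 -0.34] op 0.744 t 14.0
[[[0.03, 0.99, 3.57], [-0.008, 0.0, 0.0], 0.6], [[0.03, 0.96, 3.58], [-0.009, 0.0, 0.0], 0.6], [[0.03, 0.93, 3.59], [-0.008, 0.0, 0.0], 0.6], [[0.02, 0.91, 3.59], [-0.009, 0.001, -0.001], 0.6]]
end [ 0.558  -0.0252  0.115 ]
```

View pics/c19.png

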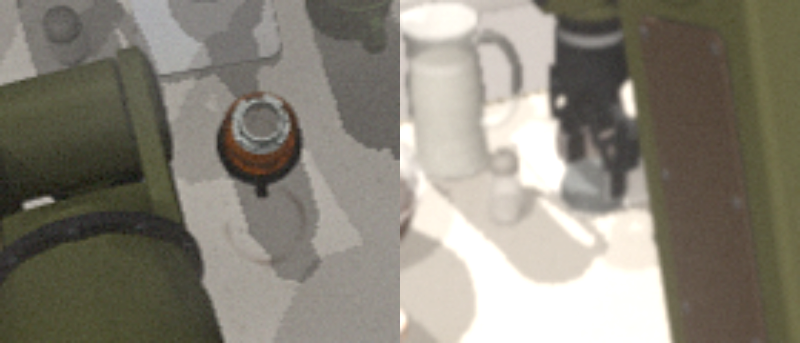

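Emit:
send_rows(
  increments=[
    [[0,1,3.6],[-0.009,0,0],0.6],
    [[0,1,3.6],[-0.009,0,0],0.6],
    [[0,0.9,3.6],[-0.009,0,0],0.6],
    [[0,0.9,3.6],[-0.009,0,0],0.6],
    [[0,0,0],[0,0,0],0.6],
  ],
)

```text
t: 14.5
tool_pos: [0.5585, -0.0249, 0.1157]
tool_rot: [32.5, 90.0, -46.3]
ft_force: [-0.9, 0.4, -1.2]
opening: 0.746
```

Emit:
send_rows(
  increments=[
    [[0,0,0],[0,0,0],0.6],
    [[0,0,0],[0,0,0],0.6],
    [[0,0,0],[0,0,0],0.6],
  ],
)

```text
t: 14.8
tool_pos: [0.5572, -0.021, 0.1158]
tool_rot: [147.8, 90.0, 69.2]
ft_force: [-0.4, 0.2, -0.7]
opening: 0.746
```

```bash
python3 - <<'E'
from pl import *
plan([((.558,-.0252,.115),11,2,.6)])
e=shot('scene','s13');d=shot('top','t13')
print(robot.sense()['tool_pos'])
a=cv2.resize(d['image'][140:240,210:320],(400,350));b=cv2.resize(e['image'][140:240,210:320],(400,350))
cv2.imwrite('pics/c20.png',cv2.convertScaleAbs(np.hstack([a,b]),alpha=1.4))
E
```

```text
from [ 0.5572 -0.021   0.1158] jaw 11.41 q [ -5.9  22.9  91.3   0.   65.8 -17.3] tilt 0.01 F [-0.36  0.18 -0.69] op 0.746 t 14.8
[[[0.04, 0.0, 0.21], [0.004, 0.0, 0.0], 0.6], [[0.04, -0.01, 0.22], [0.003, 0.0, 0.0], 0.6]]
end [ 0.558  -0.0252  0.115 ]
[ 0.55732699 -0.02122701  0.11583364]
```

View pics/c20.png

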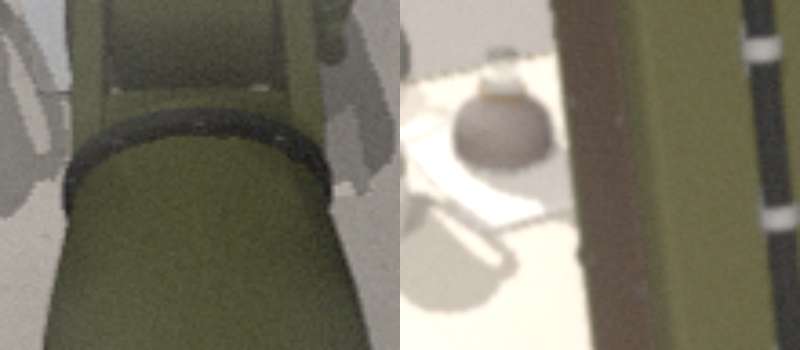

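Emit:
send_rows(
  increments=[
    [[0,0,0.42],[0,0,0],0.6],
    [[1,0.1,0],[0,0,0],0.6],
    [[1,0,0],[0,0,0],0.6],
    [[0,0,0],[0,0,0],0.6],
    [[0,0,0],[0,0,0],0.6],
  ],
)

```text
t: 15.4
tool_pos: [0.5591, -0.0259, 0.0952]
tool_rot: [-107.7, 89.9, 173.7]
ft_force: [-0.5, 0.1, -0.2]
opening: 0.75
```

Emit:
send_rows(
  increments=[
    [[0.8,0,0],[0,0,0],0.6],
    [[0.5,0,0],[0,0,0],0.6],
    [[0,0,0],[0,0,0],0.6],
    [[0,0,0],[0,0,0],0.6],
  ],
)

```text
t: 15.8
tool_pos: [0.5593, -0.026, 0.0826]
tool_rot: [-110.9, 90.0, 170.5]
ft_force: [-0.1, 0.3, -0.7]
opening: 0.747
```

Emit:
send_rows(
  increments=[
    [[0,-0.1,-0.06],[0,0,0],0.6],
    [[0.3,0,0],[0,0,0],0.6],
    [[0.2,0,0],[0,0,0],0.6],
    [[0,0,0],[0,0,0],0.6],
    [[0,0,0],[0,0,0],0.6],
  ],
)

```text
t: 16.3
tool_pos: [0.5582, -0.0256, 0.0776]
tool_rot: [-96.4, 90.0, -175.0]
ft_force: [0.5, -0.4, -1.2]
opening: 0.747
```

Emit:
send_rows(
  increments=[
    [[0.15,0,0],[0,0,0],0.6],
    [[0.15,0,0],[0,0,0],0.6],
    [[0,0,0],[0,0,0],0.6],
  ],
)

```text
t: 16.6
tool_pos: [0.5579, -0.0256, 0.0743]
tool_rot: [-102.0, 90.0, 179.3]
ft_force: [-0.9, -0.8, -0.4]
opening: 0.745
```

Emit:
send_rows(
  increments=[
    [[0.15,0,0],[0,0,0],0.6],
    [[0,0,0],[0,0,0],0.6],
  ],
)

```text
t: 16.8
tool_pos: [0.5579, -0.0256, 0.0729]
tool_rot: [-103.1, 90.0, 178.3]
ft_force: [-4.1, -0.5, -0.3]
opening: 0.746
```

Emit:
send_rows(
  increments=[
    [[0,-0.08,0],[0,0,0],0.6],
    [[0.1,0,0],[0,0,0],0.6],
    [[0,0,0],[0,0,0],0.6],
  ],
)

```text
t: 17.1
tool_pos: [0.5575, -0.0257, 0.0721]
tool_rot: [85.8, 90.0, 7.2]
ft_force: [0.0, -0.7, -0.7]
opening: 0.746
```

Emit:
send_rows(
  increments=[
    [[0.15,0,0],[0,0,0],0.6],
    [[0,0,0],[0,0,0],0.6],
  ],
)

```text
t: 17.3
tool_pos: [0.5576, -0.0257, 0.0708]
tool_rot: [78.2, 90.0, -0.5]
ft_force: [-1.2, 0.9, 2.2]
opening: 0.744
```

Emit:
send_rows(
  increments=[
    [[0.15,0,0],[0,0,0],0.6],
    [[0,0,0],[0,0,0],0.6],
  ],
)

```text
t: 17.5
tool_pos: [0.5576, -0.0257, 0.0694]
tool_rot: [77.3, 90.0, -1.3]
ft_force: [-0.9, 0.3, 5.3]
opening: 0.748
```

Emit:
send_rows(
  increments=[
    [[0.15,0,0],[0,0,0],0.6],
    [[0,0,0],[0,0,0],0.6],
  ],
)

```text
t: 17.7
tool_pos: [0.5576, -0.0257, 0.068]
tool_rot: [75.3, 90.0, -3.3]
ft_force: [-1.0, -0.4, 6.4]
opening: 0.746
```

Emit:
send_rows(
  increments=[
    [[0.15,0,0],[0,0,0],0.6],
    [[0,0,0],[0,0,0],0.6],
  ],
)

```text
t: 17.9
tool_pos: [0.5577, -0.0257, 0.0667]
tool_rot: [75.9, 90.0, -2.8]
ft_force: [-1.6, 0.6, 9.0]
opening: 0.747
```

Emit:
send_rows(
  increments=[
    [[0.15,0,0],[0,0,0],0.6],
    [[0.15,0,0],[0,0,0],0.6],
    [[0,0,0],[0,0,0],0.6],
  ],
)

```text
t: 18.2
tool_pos: [0.5578, -0.0257, 0.064]
tool_rot: [74.8, 89.9, -3.8]
ft_force: [-4.0, 0.5, 11.5]
opening: 0.745
```

Emit:
send_rows(
  increments=[
    [[0.05,-0.05,0],[0,0,0],0.6],
    [[0,0,0],[0.07,0,0],0.6],
    [[0,0,0],[0.09,0,0],0.6],
    [[0,0,0],[0,0,0],0.6],
  ],
)

```text
t: 18.6
tool_pos: [0.5578, -0.0258, 0.0639]
tool_rot: [85.0, 89.8, -3.0]
ft_force: [-1.2, 0.8, 11.7]
opening: 0.745
```

```bash
python3 - <<'E'
from pl import *
plan([]);print(robot.sense()['wrist_torque'])
E
```

```text
from [ 0.5578 -0.0258  0.0639] jaw 2.0 q [-6.4 26.7 93.6  0.  59.6 -8.4] tilt 0.15 F [-1.21  0.79 11.75] op 0.745 t 18.6
end [ 0.5578 -0.0258  0.0639]
[ 0.13697041  0.11906492 -0.11927929]
```

Emit:
send_rows(
  increments=[
    [[0.1,0,0],[0,0,0],0.6],
    [[0,0,0],[0.08,0,0],0.6],
    [[0,0,0],[0.08,0,0],0.6],
    [[0,0,0],[0,0,0],0.6],
  ],
)

```text
t: 19.0
tool_pos: [0.5581, -0.0257, 0.0632]
tool_rot: [95.6, 89.8, -1.5]
ft_force: [-0.2, 1.4, 13.5]
opening: 0.749
```

```bash
python3 - <<'E'
from pl import *
plan([]);print(robot.sense()['wrist_torque'])
E
```

```text
from [ 0.5581 -0.0257  0.0632] jaw -7.15 q [-6.4 26.8 93.6  0.  59.5  0.7] tilt 0.19 F [-0.16  1.45 13.48] op 0.749 t 19.0
end [ 0.5581 -0.0257  0.0632]
[ 0.23645901 -0.0110208  -0.09014849]
```

Emit:
send_rows(
  increments=[
    [[0,0,0],[0.08,0,0],0.6],
    [[0,0,0],[0.08,0,0],0.6],
    [[0,0,0],[0,0,0],0.6],
  ],
)

```text
t: 19.3
tool_pos: [0.5581, -0.0257, 0.0632]
tool_rot: [104.9, 89.8, -1.5]
ft_force: [0.4, 2.1, 13.2]
opening: 0.749
```

```bash
python3 - <<'E'
from pl import *
plan([]);print(robot.sense()['wrist_torque'])
E
```

```text
from [ 0.5581 -0.0257  0.0632] jaw -16.31 q [-6.4 26.8 93.6  0.  59.5  9.9] tilt 0.19 F [ 0.37  2.07 13.17] op 0.749 t 19.3
end [ 0.5581 -0.0257  0.0632]
[ 0.27988538 -0.03274021 -0.12014252]
```

Emit:
send_rows(
  increments=[
    [[0,0,0],[0.08,0,0],0.6],
    [[0,0,0],[0.08,0,0],0.6],
    [[0,0,0],[0,0,0],0.6],
  ],
)

```text
t: 19.6
tool_pos: [0.558, -0.0257, 0.0631]
tool_rot: [114.6, 89.8, -0.9]
ft_force: [-0.3, 1.5, 13.9]
opening: 0.75
```

```bash
python3 - <<'E'
from pl import *
plan([]);print(robot.sense()['wrist_torque'])
E
```

```text
from [ 0.558  -0.0257  0.0631] jaw -25.48 q [-6.4 26.8 93.6  0.  59.5 19.1] tilt 0.18 F [-0.3   1.51 13.87] op 0.75 t 19.6
end [ 0.558  -0.0257  0.0631]
[ 0.25147824  0.07995168 -0.0511355 ]
```

Emit:
send_rows(
  increments=[
    [[0,0,0],[0.08,0,0],0.6],
    [[0,0,0],[0.05,0,0],0.6],
    [[0,0,0],[0,0,0],0.6],
  ],
)

```text
t: 19.9
tool_pos: [0.5581, -0.0257, 0.0632]
tool_rot: [121.9, 89.8, -1.0]
ft_force: [-0.2, 1.5, 13.1]
opening: 0.747
```

```bash
python3 - <<'E'
from pl import *
plan([]);print(robot.sense()['wrist_torque'])
E
```

```text
from [ 0.5581 -0.0257  0.0632] jaw -32.87 q [-6.4 26.8 93.6  0.  59.5 26.5] tilt 0.2 F [-0.17  1.5  13.08] op 0.747 t 19.9
end [ 0.5581 -0.0257  0.0632]
[ 0.28556546 -0.03854355 -0.01075221]
```

Emit:
send_rows(
  increments=[
    [[0,0,0],[0.05,0,0],0.6],
    [[0,0,0],[0.03,0,0],0.6],
    [[0,0,0],[0,0,0],0.6],
  ],
)

```text
t: 20.2
tool_pos: [0.5575, -0.0261, 0.0631]
tool_rot: [103.5, 89.9, -23.9]
ft_force: [-4.7, -1.8, 16.0]
opening: 0.748
```

```bash
python3 - <<'E'
from pl import *
plan([]);print(robot.sense()['wrist_torque'])
E
```

```text
from [ 0.5575 -0.0261  0.0631] jaw -37.38 q [-6.4 26.8 93.6 -0.  59.5 31. ] tilt 0.11 F [-4.66 -1.75 15.95] op 0.748 t 20.2
end [ 0.5575 -0.0261  0.0631]
[-0.25845573  0.80838597  0.4285312 ]
```

Emit:
send_rows(
  increments=[
    [[0,0,0],[0.025,0,0],0.6],
    [[0,0,0],[0,0,0],0.6],
  ],
)

```text
t: 20.4
tool_pos: [0.5572, -0.0262, 0.063]
tool_rot: [83.8, 89.9, -45.0]
ft_force: [-7.6, -2.5, 17.5]
opening: 0.749
```

```bash
python3 - <<'E'
from pl import *
plan([]);print(robot.sense()['wrist_torque'])
E
```

```text
from [ 0.5572 -0.0262  0.063 ] jaw -38.78 q [-6.4 26.7 93.6 -0.1 59.6 32.4] tilt 0.09 F [-7.58 -2.51 17.49] op 0.749 t 20.4
end [ 0.5572 -0.0262  0.063 ]
[-0.43617017  1.18297919  0.65487481]
```

Emit:
send_rows(
  increments=[
    [[-0.15,0,0],[0,0,0],0.6],
    [[0,0,0],[0,0,0],0.6],
  ],
)

```text
t: 20.6
tool_pos: [0.557, -0.0262, 0.0639]
tool_rot: [62.1, 90.0, -66.6]
ft_force: [-5.0, -2.7, 11.5]
opening: 0.749
```

Emit:
send_rows(
  increments=[
    [[-0.15,0,0],[0,0,0],0.6],
    [[0,0,0],[0,0,0],0.6],
  ],
)

```text
t: 20.8
tool_pos: [0.5567, -0.0261, 0.0649]
tool_rot: [-13.0, 90.0, -141.8]
ft_force: [-4.9, -2.5, 8.6]
opening: 0.747
```

Emit:
send_rows(
  increments=[
    [[-0.15,0,0],[0,0,0],0.6],
    [[0,0,0],[0,0,0],0.6],
  ],
)

```text
t: 21.0
tool_pos: [0.5565, -0.026, 0.0662]
tool_rot: [-39.1, 89.9, -167.9]
ft_force: [-6.0, -3.0, 6.7]
opening: 0.748
```

Emit:
send_rows(
  increments=[
    [[-0.12,0,0],[0,0,0],0.6],
    [[0,0,0],[0,0,0],0.6],
  ],
)

```text
t: 21.2
tool_pos: [0.5565, -0.0259, 0.0673]
tool_rot: [-46.1, 89.9, -174.9]
ft_force: [-5.7, -3.1, 4.0]
opening: 0.75
```

Emit:
send_rows(
  increments=[
    [[-0.12,0,0],[0,0,0],0.6],
    [[0,0,0],[0,0,0],0.6],
  ],
)

```text
t: 21.4
tool_pos: [0.5564, -0.026, 0.0681]
tool_rot: [-45.9, 89.9, -174.6]
ft_force: [-4.1, -3.0, 0.1]
opening: 0.746
```

Emit:
send_rows(
  increments=[
    [[-0.12,0,0],[0,0,0],0.6],
    [[0,0,0],[0,0,0],0.6],
  ],
)

```text
t: 21.6
tool_pos: [0.5562, -0.026, 0.0684]
tool_rot: [-49.8, 89.9, -178.6]
ft_force: [1.3, -4.3, -16.2]
opening: 0.743
```

Pulling up meets 16 N of resistance: the lugs are caught. Relieve and release.

Emit:
send_rows(
  increments=[
    [[0.12,0,0],[0,0,0],0.6],
    [[0,0,0],[0,0,0],0.85],
    [[0,0,0],[0,0,0],1],
    [[0,0,0],[0,0,0],1],
    [[0,0,0],[0,0,0],1],
  ],
)

```text
t: 22.1
tool_pos: [0.5573, -0.0257, 0.0691]
tool_rot: [135.0, 89.9, 6.2]
ft_force: [0.5, -0.6, 0.4]
opening: 1.0
```

Emit:
send_rows(
  increments=[
    [[-1,0,0],[0,0,0],1],
    [[-2,0,0],[0,0,0],1],
    [[-3,0,0],[0,0,0],1],
    [[-4,0,0],[0,0,0],1],
    [[-2,0,0],[0,0,0],1],
  ],
)

```text
t: 22.6
tool_pos: [0.5577, -0.0259, 0.1929]
tool_rot: [123.5, 89.7, -5.3]
ft_force: [-0.5, 0.8, 0.6]
opening: 1.0
```

```bash
python3 - <<'E'
from pl import *
plan([((.40,.18,.2),-39,6,1)])
E
```

```text
from [ 0.5577 -0.0259  0.1929] jaw -38.79 q [-6.4 18.4 86.6  0.  74.7 32.4] tilt 0.27 F [-0.48  0.77  0.58] op 1.0 t 22.6
[[[-0.13, -4.2, -1.03], [0.001, 0.0, -0.001], 1], [[-0.13, -4.2, -1.02], [0.001, -0.001, -0.001], 1], [[-0.12, -4.2, -1.02], [0.0, 0.0, 0.0], 1], [[-0.13, -4.2, -1.02], [0.001, -0.001, -0.001], 1], [[-0.12, -4.2, -1.01], [0.0, 0.0, 0.0], 1], [[-0.12, -4.2, -1.02], [0.001, -0.001, -0.001], 1]]
end [0.4  0.18 0.2 ]
```

Emit:
send_rows(
  increments=[
    [[0,-2.5,-0.6],[0,0,0],1],
    [[0,-4.2,-1],[0,0,0],1],
    [[0,-4.2,-1],[0,0,0],1],
    [[0,-4.2,-1],[0,0,0],1],
    [[0,-4.2,-1],[0,0,0],1],
  ],
)

```text
t: 23.1
tool_pos: [0.4342, 0.1321, 0.1895]
tool_rot: [148.0, 89.9, 19.2]
ft_force: [0.5, -0.3, 0.2]
opening: 0.999
```

Emit:
send_rows(
  increments=[
    [[0,-4.2,-1],[0,0,0],1],
    [[0,-2,-0.5],[0,0,0],1],
    [[0,0,0],[0,0,0],1],
    [[0,0,0],[0,0,0],1],
  ],
)

```text
t: 23.5
tool_pos: [0.3965, 0.1816, 0.1893]
tool_rot: [144.3, 89.9, 15.6]
ft_force: [-0.1, -1.3, 0.2]
opening: 0.998
```

```bash
python3 - <<'E'
from fit import *
d=shot('top','t20');e=shot('scene','s20')
a=cv2.resize(d['image'][130:230,210:370],(480,300));b=cv2.resize(e['image'][130:230,220:320],(300,300))
cv2.imwrite('pics/c21.png',cv2.convertScaleAbs(np.hstack([a,b]),alpha=1.3))
t0=load('top0')
for n,dd,c,zo in (('top',d,(.560,-.0255),.0008),):
  P=cloud(dd);z=P[...,2]
  k=(np.hypot(P[...,0]-c[0],P[...,1]-c[1])<.028)&(z>.095)&(z<.13);q=P[k];A=np.c_[q[:,:2]-q[:,:2].mean(0),np.ones(len(q))];s=np.linalg.lstsq(A,q[:,2],rcond=None)[0];print(n,k.sum(),q.mean(0).round(4),'median z',np.median(q[:,2]).round(4),'slopes',s.round(3))
  k=(np.hypot(P[...,0]-c[0],P[...,1]-c[1])<.045)&(z>.102)&(z<.13);print(cv2.minEnclosingCircle(P[k][:,:2].astype(np.float32)),P[k].mean(0))
  for nm,cc,rad,lo,hi in (('mug',(.7,-.14),.09,.08,.105),('salt',(.66,.14),.06,.075,.1),('glass',(.7,-.28),.08,.07,.1)):
    o=[]
    for D in(t0,dd):
      P=cloud(D);z=P[...,2]-.0008;k=(np.hypot(P[...,0]-cc[0],P[...,1]-cc[1])<rad)&(z>lo)&(z<hi);o.append(P[k].mean(0).round(4))
    print(nm,o)
E
```

```text
top 379 [ 0.5598 -0.0256  0.1144] median z 0.1144 slopes [0.011 0.01  0.114]
((0.5582597851753235, -0.02595461718738079), 0.034752920269966125) [ 0.55720557 -0.02535317  0.11374483]
mug [array([ 0.6819, -0.1343,  0.0911]), array([ 0.6823, -0.1339,  0.0909])]
salt [array([0.6746, 0.1465, 0.0854]), array([0.6739, 0.1458, 0.0857])]
glass [array([ 0.6978, -0.2783,  0.0828]), array([ 0.6981, -0.2786,  0.0827])]
```

View pics/c21.png

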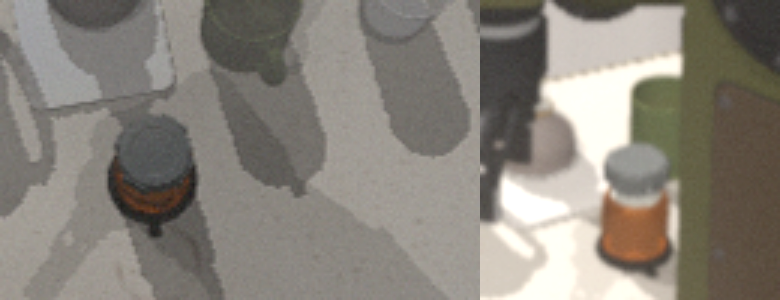

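```bash
python3 - <<'E'
from pl import *
D=[];
for i in range(4): D.append(optics.get_image('top'))
d=D[0];d['range_z']=np.median([x['range_z'] for x in D],0);P=cloud(d)
for dd,c,h in ((load('top0'),(.436,.2385),.02),(load('top0'),(.3434,.1046),.02),(d,(.3434,.1046),.02),(d,(.5585,-.0257),.1)):
  Q=cloud(dd);k=(np.hypot(Q[...,0]-c[0],Q[...,1]-c[1])<.022)&(Q[...,2]>h);q=Q[k]
  print(np.median(q[:,2]).round(4),np.linalg.lstsq(np.c_[q[:,:2]-q[:,:2].mean(0),np.ones(len(q))],q[:,2],rcond=None)[0].round(3))
plan([])
E
```

```text
0.0266 [-0.    -0.002  0.027]
0.0263 [0.006 0.002 0.026]
0.5237 [-2.835  6.533  0.404]
0.114 [0.004 0.002 0.114]
from [0.3967 0.181  0.1886] jaw -38.85 q [ 19.7   3.1 105.4   0.   71.5  58.6] tilt 0.01 F [0.27 0.41 0.19] op 1.001 t 23.8
end [0.3967 0.181  0.1886]
```

```bash
python3 - <<'E'
from pl import *
print(robot.close_job())
E
```

```text
the job is handed in; nothing more can be done
None
```

The tablet is in the amber jar and the grey cap is locked on its neck. I handed the job in at about 24 s; no verdict is reported.

**What I did**
- **Tablet:** The first grasp closed above the tablet and left it untouched. The camera showed the fingertips about 30 mm behind the reported TCP. I corrected for that, gripped the tablet and dropped it in. The depth inside the mouth rose by about 13 mm, one tablet's height.
- **Cap:** I gripped the grey cap, not a red one. The gap angle was estimated from a picture, and the lugs dropped straight through, so no search turn was needed. The spring then pushed back at about 1.6 N/mm. I pressed to about 16.7 mm at 13 N and turned clockwise about 49° to the stop. After I let it rise, an upward tug met 16 N, so it was caught.

**Last checks**
- **Height:** The roof measured 114.0 mm. The top camera read about 0.5 mm low on the cap when it stood on the worktop, so it is nearer 114.5 mm, about 1 mm above the rim in the judged measure. Locked is about +1.0 mm.
- **Level and centring:** The tilt was about 0.004 rad on four averaged frames; one single frame gave about 0.015 rad. The cap was about 1 mm from the neck's centre as I measured it.
- **Other objects:** The mug, salt shaker and tea glass moved under 1 mm as measured.
- **Robot:** The gripper is open, clear of everything and reads about zero force.

No final check failed. One red cap could not be compared at the end because the arm hid it.

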